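# Release the left-hand knob of the flat lap and draw out its slotted washer

## Robot

A 6-joint arm with a two-finger parallel gripper is mounted at the origin on a cart in front of the work surface, level with it; the furniture and walls round the work are solid. World frame = base frame: x ahead of the robot, y to its left, z up, the work surface at z = 0. Lengths are in mm, angles in degrees, forces in N, time in s.
With the tool pointing down it reaches from about 350 to 850 mm from the base axis. Payload 8.1 kg.
Tool frame: the origin (TCP) lies on the mounting face of the last link; the fingertips stand 173 mm ahead of it and the grasp point (between the pads) lies 155 mm ahead of it; z points along the fingers, y is the direction in which the jaws open and shut (so a half turn about z gives the same grasp; the last joint's range is limited). The gripper opens to 85 mm and grips with 20 to 120 N. Pads are 22 mm wide; open, the fingers measure 114 mm over their backs; the gripper's body (76 mm by 85 mm) begins 54 mm behind the grasp point. The pads swing forward as they close: fully open they stand 13 mm farther back than shut.
Start: joints at [-71.815, 7.471, 85.268, -0, 87.261, -4.893], TCP at [235.218, -551.978, 404.692] pointing down, gripper open.
Joint ranges: [-169.43, 169.43], [-51.17, 129.36], [1.28, 143.12], [-76.62, 256.62], [0, 156.53], [-152.29, 152.29]. Speed limits (degrees/s): [136.94, 136.94, 159.86, 180, 180, 180].

## Interface

Orientations are given as [roll, pitch, yaw] about the fixed x, y, z axes, in that order (R = Rz(yaw) Ry(pitch) Rx(roll)).
In Python, from bench import * gives the robot as it stands.
- The arm moves only by the shell command python3 -m jog 'ROWS' [FORCE]. ROWS is JSON, a list of rows, each an object of numbers: "tx", "ty", "tz": the shift along the tool's x, y, z as a fraction of full scale; "ax", "ay", "az": the turn, a rotation vector about the tool's x, y, z as a fraction of full scale; "hand": the opening, from 0 (shut) to 1 (fully open). A call has 1 to 5 rows; each row is the pose to reach, as a shift and turn from the pose commanded when the call began, along the tool's axes at that moment; what a row does not reach only later rows make up. Full scale, the value 1, is 150 mm for a shift and 45 degrees for a turn. A row lasts 1/12 s, in which the tool goes at most 41.7 mm and 7.16 degrees, less where a joint would pass 70% of its speed; a pose out of reach is approached as far as the arm can. A call with a number of a shift or a turn outside -1 to 1 is refused whole. A call with a gripper value outside its range is refused whole. The fingers move at their own pace and stop on an object; FORCE is the grip in N (left out, the last holds). Time passes only in rows, so rows that repeat a pose let the fingers close. It gives the time, the measured TCP pose, the force and the opening at its end, in the units of the state.
- sense(): the state, without advancing time (a new reading comes with each control period).
- snapshot(name): name is "scene" or "top"; returns a dict with "pixels" (420x560x3 uint8, red, green, blue), "z_map" (420x560 float32, mm along the optical axis (not along the pixel's ray), 0 where there is no reading), "intrinsics" (3x3 intrinsics, pixels), "R" (3x3) and "t" (3): a world point X has camera coordinates R X + t. Camera axes: x right, y down, z forward; pixel columns grow to the right and rows downward; lengths in mm; the calibration is good to about 2 mm. A picture is of the moment at which its call begins.
- hand_in(): hands the job in, once; it reports no verdict.
The state is a dict: "time": time; "joint_pos": joint angles; "qd": joint speeds; "joint_efforts": joint torques, N m; "tool_pos": TCP position; "tcp_rot": TCP orientation; "ft_force": force on the tool from outside, world axes, zero at the start; "wrist_torque": the same for the moment, N m; "finger_gap": finger opening in mm.
Only numpy, scipy, OpenCV 4.12 (cv2) and the standard library are available. Lean on these libraries where they do the work, as an engineer would, in place of code of your own. Each camera call takes 0.05 s, during which the arm holds its last target.

## Task

The square black knob on the flat lap has a left-hand thread: loosen it by turning it clockwise (seen from above) until you feel it come up against its stop, without forcing the stop. Then lift the brass slotted washer a little out of its recess under the loosened knob, draw it out sideways by its tab without wrenching it, and lay it flat and lengthways in the steel dish, tab up, without dropping it; leave the knob backed off and the other things on the bench where they are.

Things in the scene. Friction and masses are not known exactly. Their poses are not given: they have to be found in the camera images.
- lap: Flat-lap machine, fixed: green base 130x130 mm, 40 mm high; on it a 96 mm wheel whose copper face is 57 mm above the bench. Origin on the wheel's axis at bench height, z up. A round recess in the wheel, 59 mm across, 2.5 mm deep, holds the washer; a fixed 10 mm steel stud stands on the axis. The knob on it is knob.
- knob: The knob's thread; origin on the axis at the knob's underside, which starts 0.5 mm above the washer (fully tight). LEFT-HAND: clockwise seen from above loosens and lifts it 3.6 mm per rad, against about 0.08 N m all the way. A hidden stop lies more than 1.8 and less than 3.5 rad clockwise of tight, elsewhere each time. The knob stays captive on the stud. Turn slowly and watch the torque.
- knob_grip (a point): Centre of the square black knob: 28 mm across flats, 18 mm of it below this point and 14 above, plus a 3 mm steel button with a red mark towards the knob's +y. Its x and y axes are normal to the four flats, so it can be gripped anew every 90 degrees. For its thread see knob.
- lap_axis (a point): Point on the wheel's axis, level with the copper face. About the knob's stop: a light springy snap ring on this axis, hidden in the knob, met at 11 mm radius. It must be felt (over 1 N for 0.1 s) but counts as forced above 22 N, i.e. about 0.24 N m above the turning torque; it yields 1.6 N m per rad, so 0.15 rad in between.
- washer_tab (a point): Centre of the washer's upright brass grip tab (14 mm along the washer's x, 10 mm along y; top 10 mm above this point, the 3 mm tongue that carries it 12 to 15 mm below). It stands 58 mm from the washer's middle along the washer's +x, outside the wheel, over the green base, whose top is 32 mm below it at the start. Axes are the washer's.
- washer_middle (a point): Middle, half-way up, of the loose brass horseshoe washer: 56 mm across, 6 mm thick, 50 to 80 g, a 14 mm slot open to its -x, tongue and tab to its +x (93 mm in all, 27 of it behind this point). Starts in the recess, under the knob. To free it, with the knob at its stop: lift 3.5 to 5 mm, draw it at least 50 mm along its +x, then lift on.
- dish_middle (a point): Middle of the shallow loose steel dish, 2 mm above the bench: 106 mm along its x, 156 mm along its y, rim 14 mm high. The flat floor inside is about 80 by 130 mm, 3 to 7 mm above the bench, so the washer lies flat only lengthways, its x along the dish's y.
- pot: Small round yellow pot, 47 mm across, 24 mm high, loose bystander; origin under its middle.
- tin: Round teal tin, 64 mm across, 18 mm high, loose bystander; origin under its middle.
- egg: Pale green pumice egg, 44 mm, loose bystander; origin under its middle.

How it is judged:
By the outcome, as a careful person would: the job done as asked, in the order asked, and still so for the second after the job is handed in, with the robot touching nothing.
It also fails if it takes over 72 s, if anything falls off the work surface, if the arm or the gripper's body presses on something with over 40 N, if the wrist force passes 120 N, or if a joint passes its speed limit or range.

## Working session

There is one attempt and no reset: what is moved stays moved. The work goes in short steps, Python scripts to look and compute and a shell command to move; the robot and the scene stay as the last step left them, time stands still between calls to the robot, and variables do not carry over. Pictures are saved under pics/ and viewed, and the job is handed in when it is done.

```bash
ls; mkdir -p pics
python3 - <<'E'
from bench import *
import cv2,numpy as np
print(sense())
for n in ("scene","top"):
    s=snapshot(n); cv2.imwrite(f"pics/{n}0.png",s["pixels"][:,:,::-1]); np.savez(f"{n}0.npz",**s); print(n,s["intrinsics"],s["R"],s["t"])
E
```

```text
pics
{'time': 0.0, 'joint_pos': array([-7.18159656e+01,  7.51517381e+00,  8.53302241e+01, -9.25581244e-05,
        8.72630387e+01, -4.89227000e+00]), 'qd': array([-0.03267919,  0.1135078 , -0.05853179, -0.02984248,  0.0411068 ,
        0.05458428]), 'joint_efforts': array([-2.74342310e-03, -5.69404435e+01, -5.00554097e+01, -3.28380838e-04,
        1.47850870e-02,  8.30338934e-06]), 'tool_pos': array([ 235.12705254, -551.75052003,  403.63440136]), 'tcp_rot': array([-1.79891950e+02, -9.15563910e-03,  2.30763003e+01]), 'ft_force': array([-0.60444753,  0.25589316,  0.52055037]), 'wrist_torque': array([-0.01695839, -0.02236888,  0.04504216]), 'finger_gap': 85.16862840845766}
scene [[517.6394588    0.         281.76750615]
 [  0.         517.6394588  209.37935841]
 [  0.           0.           1.        ]] [[-0.76814917 -0.6402034  -0.0092988 ]
 [-0.33954192  0.4196269  -0.8417984 ]
 [ 0.54282423 -0.64346941 -0.53971194]] [500.92242656 245.95949415 989.02590219]
top [[505.2310151    0.         277.94604684]
 [  0.         505.2310151  210.69389171]
 [  0.           0.           1.        ]] [[-0.00180755 -0.9999932   0.00321461]
 [-0.98877314  0.00130694 -0.1494188 ]
 [ 0.14941358 -0.0034486  -0.98876877]] [  74.70469028  594.58264727 1313.93517325]
```

View pics/scene0.png

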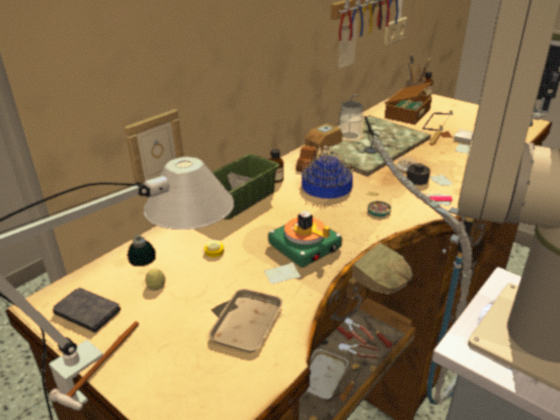

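View pics/top0.png

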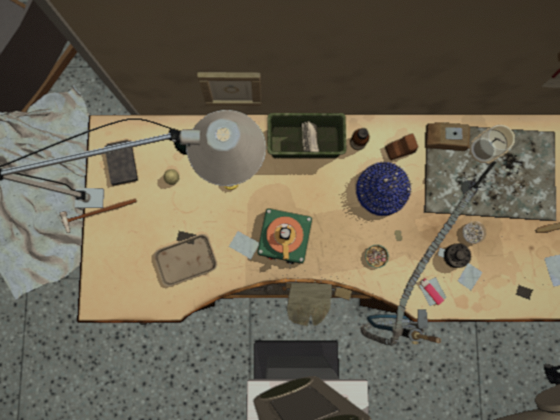

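The top view shows the lap at about (286,235) with its tab towards the robot at about (286,255), and the dish at about (185,260). The lamp shade is at (225,145). I'll zoom in and measure.

```bash
cat > h.py <<'E'
import numpy as np, cv2
def world(s):
    K=s["intrinsics"];z=s["z_map"];v,u=np.mgrid[:z.shape[0],:z.shape[1]]
    P=np.stack([(u-K[0,2])*z/K[0,0],(v-K[1,2])*z/K[1,1],z],-1)
    W=(P-s["t"])@s["R"]
    W[z==0]=np.nan
    return W
def crop(s,u0,u1,v0,v1,k,name):
    cv2.imwrite(name,cv2.resize(np.ascontiguousarray(s["pixels"][v0:v1,u0:u1,::-1]),None,fx=k,fy=k,interpolation=cv2.INTER_CUBIC))
E
python3 - <<'E'
from h import *
a=dict(np.load("top0.npz")); b=dict(np.load("scene0.npz"))
crop(a,250,325,200,275,8,"pics/t_lap.png"); crop(a,145,225,225,285,8,"pics/t_dish.png")
crop(b,260,350,205,270,8,"pics/s_lap.png")
W=world(a)
def fit(m,n):
    p=W[m]; print(n,m.sum(),p.mean(0),np.nanmin(p,0),np.nanmax(p,0))
hsv=cv2.cvtColor(a["pixels"],cv2.COLOR_RGB2HSV)
U=np.zeros(W.shape[:2],bool);U[200:275,250:325]=1
Z=W[...,2]
# base top
m=U&(Z>33)&(Z<46)
p=W[m][:,:2].astype(np.float32);print("base",cv2.minAreaRect(p),np.median(Z[m]))
m=U&(Z>52)&(Z<62);p=W[m][:,:2].astype(np.float32);print("wheel",cv2.minEnclosingCircle(p),np.median(Z[m]))
m=U&(Z>75);print("knob",cv2.minAreaRect(W[m][:,:2].astype(np.float32)),W[m].mean(0),W[m].max(0),m.sum())
np.set_printoptions(linewidth=250)
for v in range(226,264): print(v,' '.join('%3.0f'%x for x in Z[v,270:305]))
E
```

```text
base ((527.8884887695312, 58.00437927246094), (129.4219207763672, 132.903076171875), 78.3701171875) 39.308960543384565
wheel ((522.28564453125, 57.527015686035156), 55.45020294189453) 57.236044800575954
knob ((505.4914855957031, 60.25824737548828), (28.0202579498291, 78.69855499267578), 83.499267578125) [519.93908981  57.12857259  91.42217065] [545.4648918   71.34920343 102.11570711] 146
226  57 nan  53 nan  54  57  58  50  55  56  61  56  60  56  52  49  56  61  63  54  65  55  53  58  63  53  53  56  52  55  59  45  45  38  38
227  54  57  55  55  59  56  53  63  56  58  59  89  88  93  59  58  55  59  57  63  64  64  59  55  55  56  57  55  57  57  59  38  40  40  36
228  51  59  57  60  57  52  56  63  59  59  93  94  95  88  91  96  96  89  92  62  65  62  57  50  52  58  56  56  56  52  56  58  37  38  42
229  61  53  56  58  55  59  62  61  57  57  88  94  96  94  98  90  98 100  95  89  97  62  60  61  54  59  57  60  57  57  57  54  37  40  36
230  56  61  60  56  46  60  64  60  63  64  95  94  97  98  99  89  92  98  93  93  93  61  65  56  53  57  59  60  54  54  56  58  
[... 4062 characters left out ...]
  21  -2  -3   1   1  11  25  34  36  35  35  41  39  39 nan  32  42  39  35  37  39  40  43  41  40  45  45  44  40  44  27
260  -4   3   0 -10  -0   3   4  -2   1   2   1   2  -1   1  14  26  31  32  40  37  39  40  40  40  40  36  41  39  41  40  42  45  34  40   5
261   1  -1  -2  -3  -0  -1  -0  -3  -0   1  -2   0   1  -2   2  -3  28  38  37  28  33  34  33  31  35  37  38  37  39  38  44  37  36  38  -0
262   0  -1  -4   0   1  -2  -6  -0   5  -3   2  -2  -6   2  -2   1  28  32  33  35  32  29  31  26  21  28  34  36  38  39  36  40  35  -3  -4
263  -2   0   5   1   1   3  -2  -4  -2  -3   0  -5   4  -4   3  -1  -0   1  13  29  31  32  30  24   2   0   2   2   3  15  23  11  -1   1  -2
```

View pics/t_lap.png

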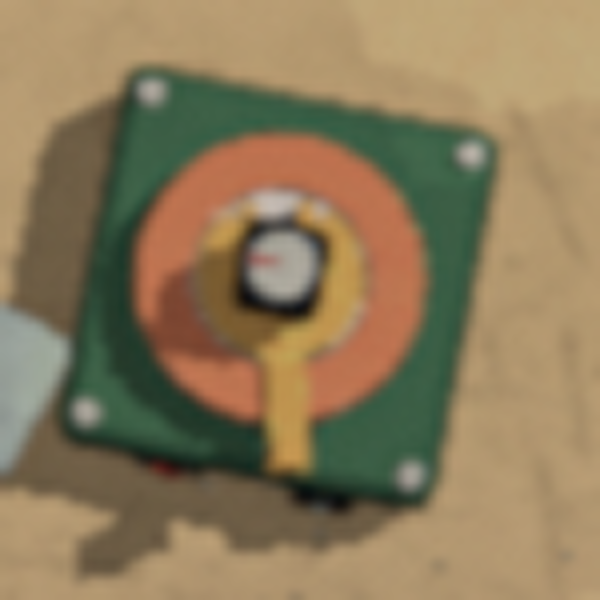

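View pics/t_dish.png

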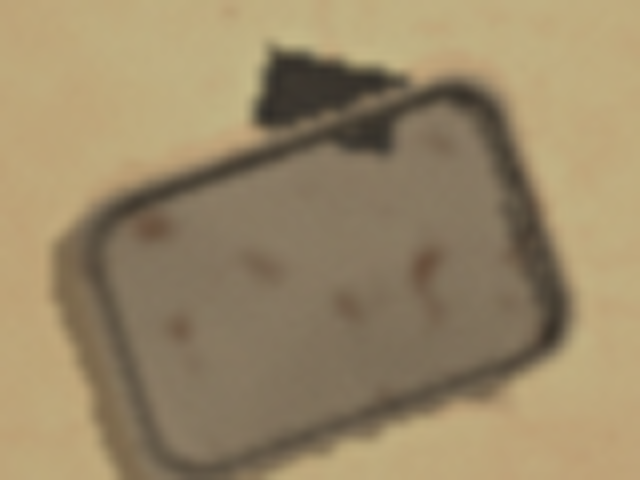

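View pics/s_lap.png

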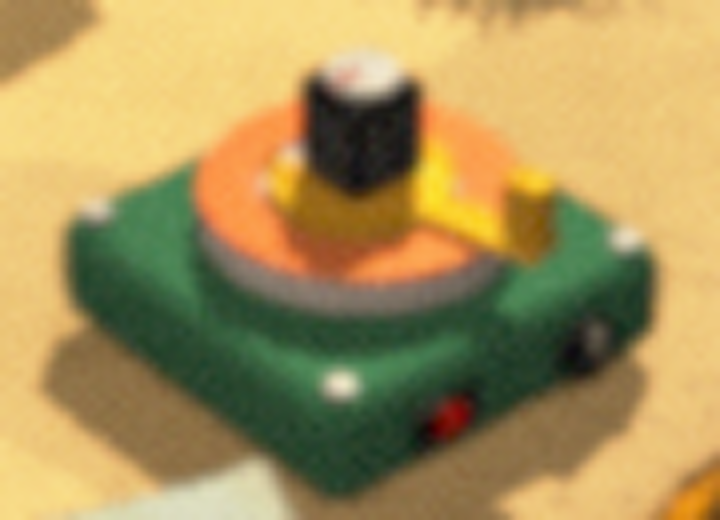

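Run:
```python
from h import *
from scipy.optimize import minimize
a=dict(np.load("top0.npz")); W=world(a); Z=W[...,2]
v,u=np.mgrid[:420,:560]
U=(v>=200)&(v<275)&(u>=250)&(u<325)
m=U&(Z>52)&(Z<67)&(v<251);p=W[m][:,:2]
# replace depth noise: intersect rays with known plane z
def plane(uv,z):
    K=a["intrinsics"];R=a["R"];t=a["t"]
    uv=np.atleast_2d(uv).astype(float)
    d=np.c_[(uv[:,0]-K[0,2])/K[0,0],(uv[:,1]-K[1,2])/K[1,1],np.ones(len(uv))]@R
    c=-R.T@t
    return c+d*((z-c[2])/d[:,2])[:,None]
k=U&(Z>72)&(v<245); q=plane(np.c_[u[k],v[k]],96)
kt=U&(Z>86)&(v<238);q=plane(np.c_[u[kt],v[kt]],97);print("knob top",kt.sum(),cv2.minAreaRect(q[:,:2].astype(np.float32)),q.mean(0))
t=U&(Z>72)&(v>248); q=plane(np.c_[u[t],v[t]],82);print("tab",t.sum(),cv2.minAreaRect(q[:,:2].astype(np.float32)),q.mean(0))
w=U&(Z>49)&(Z<69)&(v>205)&(v<262)
q=plane(np.c_[u[w],v[w]],57)[:,:2]; c,r=cv2.minEnclosingCircle(q.astype(np.float32)); 
from scipy.spatial import ConvexHull
# robust: mask area of all wheel-ish >49
g=(U&(Z>48)&(v<251)).astype(np.uint8)
cs,_=cv2.findContours(g,cv2.RETR_EXTERNAL,cv2.CHAIN_APPROX_NONE);cc=max(cs,key=len)[:,0,:]
pp=plane(cc,57)[:,:2]
pp=pp[(cc[:,1]<249)]
from scipy.optimize import least_squares
f=least_squares(lambda x:np.hypot(*(pp-x[:2]).T)-x[2],[523,57,48],loss='soft_l1');print("wheel",f.x)
g=U&(Z>30);b=plane(np.c_[u[g],v[g]],40);print("base",cv2.minAreaRect(b[:,:2].astype(np.float32)))
# dish
D=(v>=225)&(v<290)&(u>=145)&(u<225)
print("dishZ");
for vv in range(232,290,3): print(vv,' '.join('%3.0f'%x for x in Z[vv,150:222:2]))
dm=D&(Z>7.5); q=plane(np.c_[u[dm],v[dm]],14)[:,:2];print(cv2.minAreaRect(q.astype(np.float32)))
for n,(uu,v0) in dict(egg=(171,176),pot=(230,186),tin=(375,257)).items(): print(n,np.nanmedian(W[v0-3:v0+4,uu-3:uu+4].reshape(-1,3),0))
print("lamp",np.nanmedian(W[140:150,220:230].reshape(-1,3),0), np.nanmin(W[120:180,190:262].reshape(-1,3),0))
L=(v>100)&(v<200)&(u>150)&(u<270)&(Z>100)
print("lamp ext",W[L].min(0),W[L].max(0))
```

```text
knob top 110 ((531.4380493164062, 57.21528625488281), (28.27009391784668, 25.80926513671875), 89.87858581542969) [530.28313628  58.02581574  97.        ]
tab 24 ((472.1325988769531, 54.62742614746094), (7.74441385269165, 12.886529922485352), 89.79385375976562) [472.13003764  54.63031288  82.        ]
wheel [530.1367308   57.54799271  46.56919186]
base ((526.7562255859375, 58.4085693359375), (128.8896942138672, 134.7920684814453), 78.81877899169922)
dishZ
232  -2  -3   3  -5   1   2  -1  -0  -1  -3  -3   0   0   2   9   4   5   2   6   5  -3  -7   4  -4  -2  -1   2   5  -1  -3  -3  -2   1  -4  -1   3
235  -2  -2   2   0  -3   4  -5   1   0   3   4  -2  -2  -5   4  -4   6  11   7   2   5   5   1  15  12  16   5  13   1  -1  -3  -1   4   3  -2   7
238  -6  -0   4  -5  -2   2   4   2  -3   2  -2  -0  -7   6  -4   2   2  -2  -1  11  10  16   6   6   7   3  -3   2  12   2   1  -5   0  -1   0   1
241  -3  -2  -5  -2  -2  -0  -2   1  -0   0  -3  -9  -1  -2   4  14  14  13   0   5  -0 nan   3  -0   2   2   5   0   1  14  -1  -2   5   1   5  -0
244   3   0  -2  -2  -5  -0   1  -1   1  -3   1  
[... 2035 characters left out ...]
  0  -0   1  -2  -3   4   3  -6  -3   1  -2   1   4  -1   3  -1  -0  -4  -8   2  -0   5   1  -0  -4   6  -2   0  -6  -2   2  -5   2  -1
289  -2  -2   2  -5  -4  -5  -0   3   2  -1   3   0   5  -3  -6   1  -2  -1  -0  -1   2  -5   2  -3  -1  -8  -4   1   2   1   4   4  -2  -1  -1   2
((482.8171691894531, 316.6567687988281), (129.5631866455078, 201.3395538330078), 19.906286239624023)
egg [691.01201647 364.84641836  38.04245977]
pot [662.3020238  202.53803515  17.86588293]
tin [ 472.27089642 -190.8890858     7.00507226]
lamp [730.17689602 202.4594767  211.23737418] [663.02992702 117.4778861  -10.27010965]
lamp ext [651.20949783 107.55417375 100.08254546] [881.74974267 387.15807897 230.64606669]
```

```bash
cat >> h.py <<'E'
def plane(a,uv,z):
    K=a["intrinsics"];R=a["R"];t=a["t"]
    uv=np.atleast_2d(uv).astype(float)
    d=np.c_[(uv[:,0]-K[0,2])/K[0,0],(uv[:,1]-K[1,2])/K[1,1],np.ones(len(uv))]@R
    c=-R.T@t
    return c+d*((z-c[2])/d[:,2])[:,None]
def proj(a,X):
    c=np.atleast_2d(X)@a["R"].T+a["t"]; q=c@a["intrinsics"].T; return q[:,:2]/q[:,2:]
E
python3 - <<'E'
from h import *
from scipy.optimize import minimize,least_squares
np.set_printoptions(precision=1,suppress=True,linewidth=200)
a=dict(np.load("top0.npz")); b=dict(np.load("scene0.npz"))
# corridor obstacles
for s,n in ((a,"top"),(b,"scene")):
    W=world(s); r=np.hypot(W[...,0],W[...,1]); th=np.degrees(np.arctan2(W[...,1],W[...,0]))
    for t in range(-80,60,10):
        m=(r>250)&(r<750)&(th>=t)&(th<t+10)&(W[...,2]<700)
        if m.sum()>5:
            z=W[m]; i=np.argsort(z[:,2])[-5]; print(n,t,"max",z[i], end=' | ')
    print()
# knob yaw: model fit, dark mask from top; model=silhouette of knob prism at angle
def knobfit(s,box,zc):
    u0,u1,v0,v1=box;k=8
    g=cv2.cvtColor(s["pixels"],cv2.COLOR_RGB2GRAY)[v0:v1,u0:u1]
    g=cv2.resize(g,None,fx=k,fy=k,interpolation=cv2.INTER_CUBIC)
    return g
def model_cost(x,s,lab,box,k):
    u0,u1,v0,v1=box
    cx,cy,yaw,dz=x
    c=np.array([[1,1],[-1,1],[-1,-1],[1,-1]])*14.
    R=np.array([[np.cos(yaw),-np.sin(yaw)],[np.sin(yaw),np.cos(yaw)]])
    c=c@R.T+[cx,cy]
    pts=np.r_[np.c_[c,np.full(4,61.+dz)],np.c_[c,np.full(4,93.+dz)]]
    p=(proj(s,pts)-[u0,v0]+.5)*k-.5
    h=cv2.convexHull((p*16).astype(np.int32)) 
    M=np.zeros(lab.shape,np.uint8);cv2.fillConvexPoly(M,h,1,cv2.LINE_8,4)
    return M
boxes={ "top":(268,302,218,252),"scene":(288,322,205,236)}
S={"top":a,"scene":b}; lab={}
k=8
for n,s in S.items():
    u0,u1,v0,v1=boxes[n]
    im=cv2.resize(np.ascontiguousarray(s["pixels"][v0:v1,u0:u1]),None,fx=k,fy=k,interpolation=cv2.INTER_CUBIC).astype(float)
    mx=im.max(-1); lab[n]=im
    mask=(mx<95).astype(np.uint8)
    # button: fill hull of dark
    cs,_=cv2.findContours(mask,cv2.RETR_EXTERNAL,cv2.CHAIN_APPROX_NONE);c=max(cs,key=cv2.contourArea)
    hull=cv2.convexHull(c);M=np.zeros(mask.shape,np.uint8);cv2.fillConvexPoly(M,hull,1);lab[n]=M
    cv2.imwrite(f"pics/mask_{n}.png",np.hstack([M*255,mask*255]))
for n in S:
    best=[]
    for yaw in np.radians(np.arange(-45,45,2.5)):
        f=lambda x:(model_cost([x[0],x[1],yaw,0],S[n],lab[n],boxes[n],k)!=lab[n]).sum()
        r=minimize(f,[530,58],method="Nelder-Mead",options=dict(initial_simplex=[[530,58],[534,58],[530,62]],xatol=.05,fatol=1))
        best.append((r.fun,np.degrees(yaw),*r.x))
    best.sort(); print(n,lab[n].sum(),np.array(best[:6]))
E
```

```text
top -80 max [ 161.6 -645.3 -877.4] | top -70 max [ 218.3 -486.2  338.9] | top -60 max [ 207.6 -310.3  643. ] | top -50 max [ 270.6 -300.6  149.9] | top -40 max [ 618.6 -418.7   71.3] | top -30 max [ 642.8 -235.8   86.6] | top -20 max [ 668.3 -221.8  117.5] | top -10 max [743.9 -69.   92.8] | top 0 max [738.4 127.4 132.9] | top 10 max [726.1 181.8 213.6] | top 20 max [695.9 253.6 156.9] | top 30 max [410.9 326.2  18. ] | top 40 max [451.1 402.9  17.2] | top 50 max [355.4 506.7   7.2] | 
scene -70 max [ 245.8 -510.8  485.3] | scene -60 max [ 445.5 -602.2    2.9] | scene -50 max [ 470.  -408.6   49.7] | scene -40 max [ 621.5 -416.7   67.6] | scene -30 max [ 637.4 -237.4   80.4] | scene -20 max [ 664.7 -230.   115. ] | scene -10 max [747.1 -37.7  89.6] | scene 0 max [530.3  54.2  98.1] | scene 10 max [722.3 200.4 211.4] | scene 20 max [695.6 255.  157.6] | scene 30 max [509.8 361.5  16.1] | scene 40 max [399.9 368.4  15.6] | scene 50 max [349.7 458.1   3.7] | 
top 7175 [[1544.   -10.   529.9   57.9]
 [1545.    -7.5  529.9   58.1]
 [1555.   -12.5  529.6   57.7]
 [1567.    -5.   530.    58.4]
 [1594.    -2.5  530.    58.8]
 [1596.   -15.   529.5   57.6]]
scene 10941 [[4471.    42.5  532.9   59. ]
 [4508.    30.   532.7   58.5]
 [4543.   -45.   533.4   58.5]
 [4559.    32.5  532.6   58.5]
 [4678.    40.   533.    58.7]
 [4760.    27.5  532.7   59. ]]
```

Run:
```python
from h import *
from scipy.optimize import minimize
np.set_printoptions(precision=2,suppress=True,linewidth=200)
a=dict(np.load("top0.npz")); b=dict(np.load("scene0.npz"))
# brass/yellow mask
for n,s,box in (("top",a,(268,302,235,265)),("scene",b,(300,335,215,250))):
    u0,u1,v0,v1=box
    hsv=cv2.cvtColor(s["pixels"],cv2.COLOR_RGB2HSV)[v0:v1,u0:u1]
    print(n)
    for r in range(hsv.shape[0]): print(v0+r,' '.join('%3d'%x for x in hsv[r,:,0]))
# dish: rim points
W=world(a);Z=cv2.medianBlur(np.nan_to_num(W[...,2]).astype(np.float32),3)
v,u=np.mgrid[:420,:560]
D=(v>=230)&(v<288)&(u>=150)&(u<220)
g=cv2.cvtColor(a["pixels"],cv2.COLOR_RGB2HSV)
m=(D&(Z>7)).astype(np.uint8); nn,lb,st,_=cv2.connectedComponentsWithStats(m,connectivity=8)
i=1+np.argmax(st[1:,4]); k=lb==i; q=plane(a,np.c_[u[k],v[k]],13)[:,:2]
print("dish top",k.sum(),cv2.minAreaRect(q.astype(np.float32)))
Ws=world(b); k=(np.abs(Ws[...,0]-480)<90)&(np.abs(Ws[...,1]-316)<110)&(Ws[...,2]>9)&(Ws[...,2]<22)
k=cv2.morphologyEx(k.astype(np.uint8),cv2.MORPH_OPEN,np.ones((2,2),np.uint8))
nn,lb,st,_=cv2.connectedComponentsWithStats(k,connectivity=8)
for i in range(1,nn):
  if st[i,4]>60:
    vv,uu=np.nonzero(lb==i); q=plane(b,np.c_[uu,vv],13)[:,:2];print("dish scene",st[i,4],cv2.minAreaRect(q.astype(np.float32)))
```

```text
top
235   9   9   9   9   8   9  15  17  18  18  18  17  17  25  25  22  22  24  21  24  26  14  19  19  19  19  19  17  11  10  10  10  10  10
236  10   9   9   8   8   8  13  17  18  18  17  17  13   0  23  22  23  21  21  24  20  16  18  19  20  19  19  16  11  10  10  10  10  10
237  10   9   8   9   8   8  12  17  17  18  18  18  14 110  90  30  25  30  21  20  15  18  18  19  20  19  18  14  10  10  10  10  10  10
238   9   9   9   8   8   8  10  16  17  17  17  17  17  16  16  13  12   0  90 113  17  19  19  19  19  19  17  12  10   9  10  10  10  10
239  10   9   8   8   8   8   9  13  17  18  17  18  18  18  18  17  17  17  17  20  19  19  19  19  19  19  16  10   9  10  10   9   9  10
240  10   9   9   8   8   8   8  10  16  18  18  18  17  18  17  17  18  19  19  21  20  19  18  18  18  17  13   9   9  10  10  10  10  11
241  10   9   9   8   8   8   8   8  13  17  18  18  17  18  18  17  19  21  21  21  20  19  19  18  17  15  11   9   9   9  10  10  10  12
242  16   9   8   8   8   8   9   8   9  13  16  18  18  17  18  18  18  20  20  20  19  19  18  18  15  11   9   9 
[... 7792 characters left out ...]
5  62  65  72  64  64  70  68  66  64  61  63  67  54  36  17  15  19
248  62  68  65  64  64  62  64  65  63  71  65  64  63  66  67  65  66  68  66  65  67  67  68  61  67  68  69  70  69  56  66 132  23  19  22
249  67  65  66  64  65  64  65  65  63  64  65  66  67  67  64  65  65  66  68  65  66  69  65  69  65  66  65  62  69  60  45 150  90  15  15
dish top 290 ((466.86328125, 326.7867431640625), (106.3114013671875, 155.83810424804688), 19.90631866455078)
dish scene 185 ((490.3796691894531, 269.12249755859375), (106.14269256591797, 35.200103759765625), 30.905485153198242)
dish scene 148 ((503.369873046875, 368.537353515625), (20.415252685546875, 110.20150756835938), 29.54561424255371)
```

Run:
```python
from h import *
np.set_printoptions(precision=2,suppress=True)
a=dict(np.load("top0.npz"));b=dict(np.load("scene0.npz"))
print(plane(a,[[285.3,246],[285.45,250.5]],60),plane(a,[[285.55,255.6]],82))
# overlay predicted geometry
def R(y): y=np.radians(y);return np.array([[np.cos(y),-np.sin(y)],[np.sin(y),np.cos(y)]])
c=np.array([530,57.8])
sq=np.array([[1,1],[-1,1],[-1,-1],[1,-1]])
shapes=[]
shapes.append(np.c_[sq*14@R(-9).T+c,np.full(4,93)])
wx=183.2
for z in (82,60): shapes.append(np.c_[(sq*[7,5]+[58,0])@R(wx).T+c,np.full(4,z)])
t=np.linspace(0,2*np.pi,60); shapes.append(np.c_[28*np.cos(t)+c[0],28*np.sin(t)+c[1],t*0+60.5]); shapes.append(np.c_[48*np.cos(t)+c[0],48*np.sin(t)+c[1],t*0+57])
shapes.append(np.c_[sq*65@R(-11.2).T+c,np.full(4,40)])
d=np.array([466.9,326.8]); shapes.append(np.c_[sq*[53,78]@R(19.9).T+d,np.full(4,13)])
for s,n,bb in ((a,"top",(150,330,200,290)),(b,"scene",(205,355,200,355))):
    u0,u1,v0,v1=bb;k=4
    im=cv2.resize(np.ascontiguousarray(s["pixels"][v0:v1,u0:u1,::-1]),None,fx=k,fy=k,interpolation=cv2.INTER_CUBIC)
    for q in shapes:
        p=(proj(s,q)-[u0,v0]+.5)*k-.5; cv2.polylines(im,[np.round(p).astype(np.int32)],True,(255,0,255),1)
    cv2.imwrite(f"pics/ov_{n}.png",im)
```

```text
[[498.42  54.65  60.  ]
 [486.59  54.31  60.  ]] [[471.87  54.5   82.  ]]
```

View pics/ov_top.png

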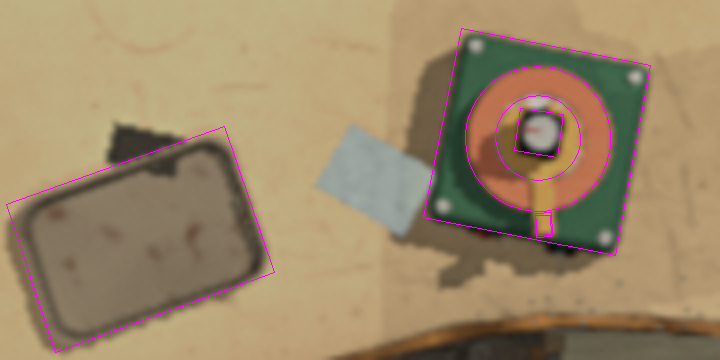

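View pics/ov_scene.png

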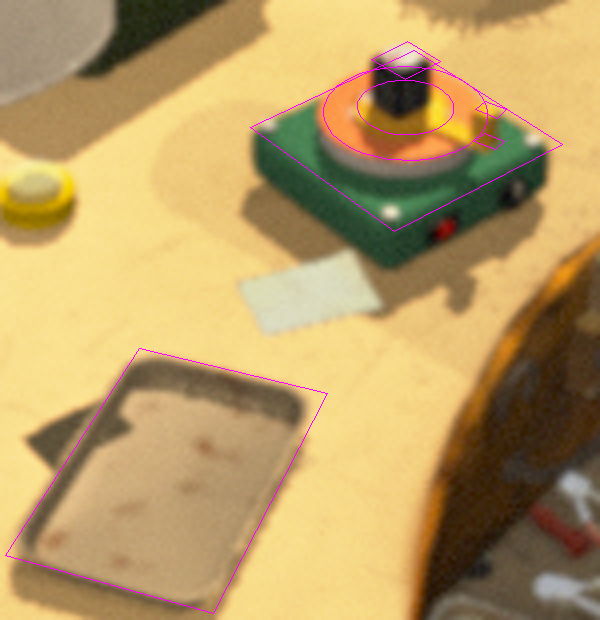

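```bash
cat > plan.py <<'E'
# python3 plan.py x y z yaw : rows (tool fractions) from measured pose toward target
import sys,numpy as np
from scipy.spatial.transform import Rotation as Ro
from bench import *
s=sense(); p=np.array(s["tool_pos"]); R=Ro.from_euler("xyz",s["tcp_rot"],degrees=True)
x,y,z,yaw=map(float,sys.argv[1:5])
d=R.inv().apply(np.array([x,y,z])-p)/150
cur=s["tcp_rot"][2]; dy=yaw-cur
if len(sys.argv)<6: dy=(dy+180)%360-180
tgt=Ro.from_euler("xyz",[180,0,yaw],degrees=True)
print("t",s["time"],"pos",p.round(1),"rot",s["tcp_rot"].round(2),"gap",round(s["finger_gap"],1),"F",s["ft_force"].round(1),"M",s["wrist_torque"].round(3),"q",s["joint_pos"].round(1))
print("shift frac",d.round(3),"az",round(-dy/45,3), "full rotvec/45", (np.degrees((R.inv()*tgt).as_rotvec())/45).round(3))
# scaled one-call step (5 rows, <=136mm/row-limit 41.7, 35 deg)
k=max(1,np.linalg.norm(d)*150/200,np.abs(d).max(),abs(dy)/35)
print("step 1/%.2f:"%k,(d/k).round(3),"az",round(-dy/45/k,3))
E
python3 plan.py 530 57.8 404 171
```

```text
t 0.1 pos [ 235.1 -551.8  403.7] rot [-1.799e+02 -1.000e-02  2.308e+01] gap 85.2 F [-0.6  0.8 -0.6] M [ 0.028 -0.011  0.046] q [-71.8   7.5  85.3   0.   87.3  -4.9]
shift frac [ 3.401 -2.968  0.004] az -3.287 full rotvec/45 [-1.000e-03 -3.000e-03 -3.287e+00]
step 1/4.23: [ 0.805 -0.702  0.001] az -0.778
```

```bash
python3 -m jog '[{"tx":0.8,"ty":-0.7,"az":-0.78,"hand":1},{"tx":0.8,"ty":-0.7,"az":-0.78,"hand":1},{"tx":0.8,"ty":-0.7,"az":-0.78,"hand":1},{"tx":0.8,"ty":-0.7,"az":-0.78,"hand":1},{"tx":0.8,"ty":-0.7,"az":-0.78,"hand":1}]'; python3 plan.py 530 57.8 404 171
```

```text
t 0.1 pos [ 235.1 -551.8  403.7] rot [-1.799e+02 -1.000e-02  2.308e+01] gap 85.2 F [-0.6  0.8 -0.6] M [ 0.028 -0.011  0.046] q [-71.8   7.5  85.3   0.   87.3  -4.9]
shift frac [ 3.401 -2.968  0.004] az -3.287 full rotvec/45 [-1.000e-03 -3.000e-03 -3.287e+00]
step 1/4.23: [ 0.805 -0.702  0.001] az -0.778invalid input at $[0]: expected keys tx, ty, tz, ax, ay, az, hand
```

All keys are required in each row.

```bash
python3 -m jog '[{"tx":0.8,"ty":-0.7,"tz":0,"ax":0,"ay":0,"az":-0.78,"hand":1},{"tx":0.8,"ty":-0.7,"tz":0,"ax":0,"ay":0,"az":-0.78,"hand":1},{"tx":0.8,"ty":-0.7,"tz":0,"ax":0,"ay":0,"az":-0.78,"hand":1},{"tx":0.8,"ty":-0.7,"tz":0,"ax":0,"ay":0,"az":-0.78,"hand":1},{"tx":0.8,"ty":-0.7,"tz":0,"ax":0,"ay":0,"az":-0.78,"hand":1}]'; python3 plan.py 530 57.8 404 171
```

```text
time: 0.52
tool_pos: [306.6, -403.9, 404.2]
tcp_rot: [-179.9, -0.2, 58.8]
ft_force: [0.8, -0.2, -0.0]
finger_gap: 85.4
t 0.5167 pos [ 306.6 -403.9  404.2] rot [-1.7995e+02 -1.7000e-01  5.8750e+01] gap 85.4 F [ 0.8 -0.2 -0. ] M [-0.013  0.003  0.009] q [-58.6  -7.   99.8   0.1  87.3 -27.4]
shift frac [ 3.404 -0.323  0.011] az -2.494 full rotvec/45 [ 0.003 -0.004 -2.494]
step 1/3.40: [ 1.    -0.095  0.003] az -0.733
```

```bash
python3 -m jog '[{"tx":1,"ty":-0.1,"tz":0,"ax":0,"ay":0,"az":-0.78,"hand":1},{"tx":1,"ty":-0.1,"tz":0,"ax":0,"ay":0,"az":-0.78,"hand":1},{"tx":1,"ty":-0.1,"tz":0,"ax":0,"ay":0,"az":-0.78,"hand":1},{"tx":1,"ty":-0.1,"tz":0,"ax":0,"ay":0,"az":-0.78,"hand":1},{"tx":1,"ty":-0.1,"tz":0,"ax":0,"ay":0,"az":-0.78,"hand":1}]'; python3 plan.py 530 57.8 404 171
```

```text
time: 0.93
tool_pos: [372.3, -269.1, 404.4]
tcp_rot: [180.0, -0.1, 93.9]
ft_force: [0.6, 0.1, 0.7]
finger_gap: 85.3
t 0.9333 pos [ 372.3 -269.1  404.4] rot [ 1.7996e+02 -1.1000e-01  9.3870e+01] gap 85.3 F [0.6 0.1 0.7] M [-0.023  0.03   0.026] q [-4.230e+01 -1.480e+01  1.067e+02  1.000e-01  8.820e+01 -4.620e+01]
shift frac [2.103 1.196 0.008] az -1.714 full rotvec/45 [ 2.000e-03 -1.000e-03 -1.714e+00]
step 1/2.20: [0.954 0.543 0.003] az -0.778
```

```bash
python3 -m jog '[{"tx":0.95,"ty":0.54,"tz":0,"ax":0,"ay":0,"az":-0.78,"hand":1},{"tx":0.95,"ty":0.54,"tz":0,"ax":0,"ay":0,"az":-0.78,"hand":1},{"tx":0.95,"ty":0.54,"tz":0,"ax":0,"ay":0,"az":-0.78,"hand":1},{"tx":0.95,"ty":0.54,"tz":0,"ax":0,"ay":0,"az":-0.78,"hand":1},{"tx":0.95,"ty":0.54,"tz":0,"ax":0,"ay":0,"az":-0.78,"hand":1}]'; python3 plan.py 530 57.8 404 171
```

```text
time: 1.35
tool_pos: [445.3, -120.6, 404.4]
tcp_rot: [179.9, -0.1, 129.1]
ft_force: [-0.0, 0.2, 0.5]
finger_gap: 85.0
t 1.35 pos [ 445.3 -120.6  404.4] rot [ 1.7986e+02 -1.0000e-01  1.2906e+02] gap 85.0 F [-0.   0.2  0.5] M [ 0.013  0.018 -0.038] q [-21.6 -14.5 106.4   0.2  88.2 -60.7]
shift frac [0.568 1.188 0.007] az -0.932 full rotvec/45 [ 0.004 -0.001 -0.932]
step 1/1.20: [0.474 0.992 0.005] az -0.778
```

```bash
python3 -m jog '[{"tx":0.47,"ty":0.99,"tz":0.1,"ax":0,"ay":0,"az":-0.78,"hand":0.8},{"tx":0.47,"ty":0.99,"tz":0.1,"ax":0,"ay":0,"az":-0.78,"hand":0.8},{"tx":0.47,"ty":0.99,"tz":0.1,"ax":0,"ay":0,"az":-0.78,"hand":0.8},{"tx":0.47,"ty":0.99,"tz":0.1,"ax":0,"ay":0,"az":-0.78,"hand":0.8},{"tx":0.47,"ty":0.99,"tz":0.1,"ax":0,"ay":0,"az":-0.78,"hand":0.8}]'; python3 plan.py 530 57.8 310 171
```

```text
time: 1.77
tool_pos: [517.3, 26.9, 388.1]
tcp_rot: [179.9, -0.1, 164.1]
ft_force: [0.6, 0.1, -0.4]
finger_gap: 68.4
t 1.7667 pos [517.3  26.9 388.1] rot [ 1.7986e+02 -1.1000e-01  1.6411e+02] gap 68.4 F [ 0.6  0.1 -0.4] M [ 0.024 -0.039  0.017] q [ -2.8  -4.8  99.5   0.2  85.4 -76.9]
shift frac [-0.026  0.22   0.521] az -0.153 full rotvec/45 [ 0.003 -0.002 -0.153]
step 1/1.00: [-0.026  0.22   0.521] az -0.153
```

```bash
python3 -m jog '[{"tx":-0.026,"ty":0.22,"tz":0.52,"ax":0.003,"ay":-0.002,"az":-0.153,"hand":0.8},{"tx":-0.026,"ty":0.22,"tz":0.52,"ax":0.003,"ay":-0.002,"az":-0.153,"hand":0.8},{"tx":-0.026,"ty":0.22,"tz":0.52,"ax":0.003,"ay":-0.002,"az":-0.153,"hand":0.8},{"tx":-0.026,"ty":0.22,"tz":0.52,"ax":0.003,"ay":-0.002,"az":-0.153,"hand":0.8},{"tx":-0.026,"ty":0.22,"tz":0.52,"ax":0.003,"ay":-0.002,"az":-0.153,"hand":0.8}]'; python3 plan.py 530 57.8 238 171
python3 - <<'E'
from bench import *
from h import *
for n,bb in (("top",(250,325,200,275)),("scene",(255,355,130,270))):
    s=snapshot(n); crop(s,*bb,5,f"pics/{n}1.png")
E
```

```text
time: 2.18
tool_pos: [529.4, 51.7, 312.4]
tcp_rot: [-179.8, 0.1, 170.4]
ft_force: [0.2, 0.5, 0.2]
finger_gap: 68.2
t 2.1833 pos [529.4  51.7 312.4] rot [-1.7984e+02  8.0000e-02  1.7036e+02] gap 68.2 F [0.2 0.5 0.2] M [-0.013 -0.012  0.035] q [ 1.000e-01  6.000e-01  1.023e+02 -2.000e-01  7.710e+01 -8.020e+01]
shift frac [0.003 0.042 0.496] az -0.014 full rotvec/45 [-0.004  0.002 -0.014]
step 1/1.00: [0.003 0.042 0.496] az -0.014
```

View pics/scene1.png

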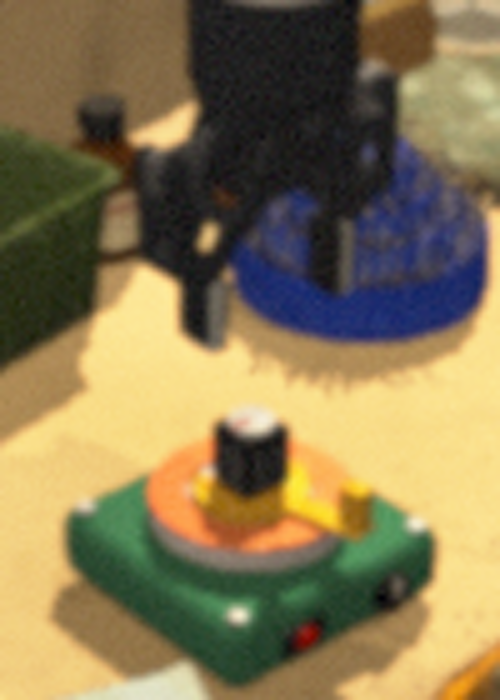

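The picture shows the open gripper above the lap, with its jaws straddling the knob across world y. The tips are well clear of the knob and the tab. I'll descend now.

```bash
python3 -m jog '[{"tx":0,"ty":0,"tz":0,"ax":0,"ay":0,"az":0,"hand":0.8},{"tx":0,"ty":0,"tz":0.25,"ax":0,"ay":0,"az":0,"hand":0.7},{"tx":0,"ty":0,"tz":0.25,"ax":0,"ay":0,"az":0,"hand":0.7},{"tx":0,"ty":0,"tz":0.25,"ax":0,"ay":0,"az":0,"hand":0.7},{"tx":0,"ty":0,"tz":0.25,"ax":0,"ay":0,"az":0,"hand":0.7}]'; python3 plan.py 530 57.8 238 171
```

```text
time: 2.7
tool_pos: [529.8, 51.5, 275.9]
tcp_rot: [-179.9, 0.2, 170.3]
ft_force: [0.4, 1.0, -0.1]
finger_gap: 59.7
t 2.7 pos [529.8  51.5 275.9] rot [-1.7987e+02  1.7000e-01  1.7033e+02] gap 59.7 F [ 0.4  1.  -0.1] M [ 0.    -0.02  -0.015] q [ 1.000e-01  2.700e+00  1.041e+02 -2.000e-01  7.300e+01 -8.020e+01]
shift frac [0.006 0.042 0.253] az -0.015 full rotvec/45 [-0.003  0.004 -0.015]
step 1/1.00: [0.006 0.042 0.253] az -0.015
```

```bash
python3 -m jog '[{"tx":0.006,"ty":0.042,"tz":0.1,"ax":-0.003,"ay":0.004,"az":-0.015,"hand":0.7},{"tx":0.006,"ty":0.042,"tz":0.25,"ax":-0.003,"ay":0.004,"az":-0.015,"hand":0.7},{"tx":0.006,"ty":0.042,"tz":0.25,"ax":-0.003,"ay":0.004,"az":-0.015,"hand":0.7},{"tx":0.006,"ty":0.042,"tz":0.25,"ax":-0.003,"ay":0.004,"az":-0.015,"hand":0.7},{"tx":0.006,"ty":0.042,"tz":0.25,"ax":-0.003,"ay":0.004,"az":-0.015,"hand":0.7}]'; python3 plan.py 530 57.8 238 171
python3 - <<'E'
from bench import *
from h import *
for n,bb in (("top",(250,325,200,275)),("scene",(255,355,130,270))):
    s=snapshot(n); crop(s,*bb,5,f"pics/{n}2.png")
E
```

```text
time: 3.12
tool_pos: [530.3, 58.0, 238.7]
tcp_rot: [180.0, 0.0, 171.0]
ft_force: [1.0, 1.3, 1.4]
finger_gap: 59.5
t 3.1167 pos [530.3  58.  238.7] rot [1.7999e+02 2.0000e-02 1.7102e+02] gap 59.5 F [1.  1.3 1.4] M [ 0.033  0.011 -0.018] q [  0.7   5.6 105.3   0.   69.  -80.3]
shift frac [ 0.002 -0.001  0.004] az 0.001 full rotvec/45 [0.    0.    0.001]
step 1/1.00: [ 0.002 -0.001  0.004] az 0.001
```

View pics/scene2.png

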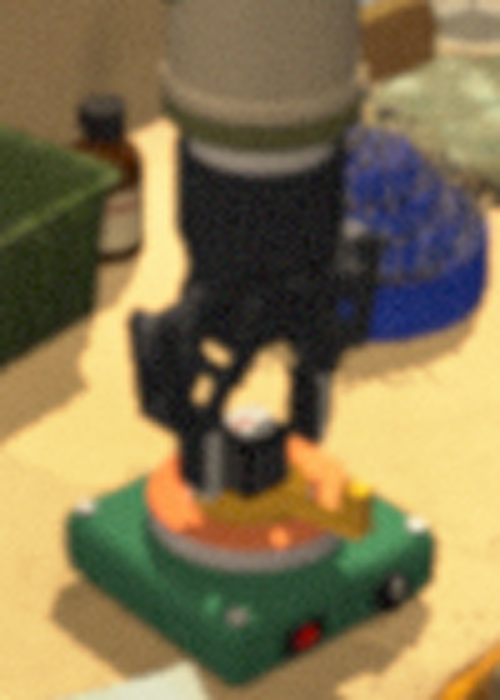

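```bash
python3 -m jog '[{"tx":0,"ty":0,"tz":0,"ax":0,"ay":0,"az":0,"hand":0.38},{"tx":0,"ty":0,"tz":0,"ax":0,"ay":0,"az":0,"hand":0.38},{"tx":0,"ty":0,"tz":0,"ax":0,"ay":0,"az":0,"hand":0.3},{"tx":0,"ty":0,"tz":0,"ax":0,"ay":0,"az":0,"hand":0.3},{"tx":0,"ty":0,"tz":0,"ax":0,"ay":0,"az":0,"hand":0.25}]' 35; python3 plan.py 530 57.8 238 171
python3 -m jog '[{"tx":0,"ty":0,"tz":0,"ax":0,"ay":0,"az":0,"hand":0.25},{"tx":0,"ty":0,"tz":0,"ax":0,"ay":0,"az":0,"hand":0.2},{"tx":0,"ty":0,"tz":0,"ax":0,"ay":0,"az":0,"hand":0.2}]'; python3 plan.py 530 57.8 238 171
```

```text
time: 3.63
tool_pos: [529.9, 58.7, 237.8]
tcp_rot: [179.9, -0.0, 171.0]
ft_force: [-1.2, 4.7, 5.6]
finger_gap: 27.5
t 3.6333 pos [529.9  58.7 237.8] rot [ 1.7992e+02 -3.0000e-02  1.7103e+02] gap 27.5 F [-1.2  4.7  5.6] M [ 0.584  0.224 -0.262] q [ 8.000e-01  5.700e+00  1.054e+02  1.000e-01  6.900e+01 -8.030e+01]
shift frac [-0.001 -0.006 -0.001] az 0.001 full rotvec/45 [ 0.002 -0.001  0.001]
step 1/1.00: [-0.001 -0.006 -0.001] az 0.001
time: 3.88
tool_pos: [529.9, 58.7, 237.8]
tcp_rot: [179.9, -0.0, 171.0]
ft_force: [-0.2, 5.0, 6.1]
finger_gap: 27.7
t 3.8833 pos [529.9  58.7 237.8] rot [ 1.7992e+02 -3.0000e-02  1.7103e+02] gap 27.7 F [-0.2  5.   6.1] M [ 0.562  0.216 -0.261] q [ 8.000e-01  5.700e+00  1.054e+02  1.000e-01  6.900e+01 -8.030e+01]
shift frac [-0.001 -0.006 -0.001] az 0.001 full rotvec/45 [ 0.002 -0.001  0.001]
step 1/1.00: [-0.001 -0.006 -0.001] az 0.001
```

```bash
python3 -m jog '[{"tx":0,"ty":0.004,"tz":-0.001,"ax":0,"ay":0,"az":0.04,"hand":0.2},{"tx":0,"ty":0.007,"tz":-0.003,"ax":0,"ay":0,"az":0.1,"hand":0.2},{"tx":0,"ty":0.007,"tz":-0.005,"ax":0,"ay":0,"az":0.2,"hand":0.2},{"tx":0,"ty":0.007,"tz":-0.007,"ax":0,"ay":0,"az":0.3,"hand":0.2},{"tx":0,"ty":0.007,"tz":-0.009,"ax":0,"ay":0,"az":0.4,"hand":0.2}]'; python3 plan.py 530 58.8 239 153
```

```text
time: 4.3
tool_pos: [530.1, 59.5, 239.0]
tcp_rot: [180.0, -0.0, 152.8]
ft_force: [0.1, 3.6, 4.1]
finger_gap: 27.8
t 4.3 pos [530.1  59.5 239. ] rot [ 1.7996e+02 -4.0000e-02  1.5283e+02] gap 27.8 F [0.1 3.6 4.1] M [0.534 0.029 0.09 ] q [ 9.000e-01  5.600e+00  1.053e+02  1.000e-01  6.910e+01 -6.200e+01]
shift frac [-0.001 -0.004 -0.   ] az -0.004 full rotvec/45 [ 0.001 -0.001 -0.004]
step 1/1.00: [-0.001 -0.004 -0.   ] az -0.004
```

```bash
python3 -m jog '[{"tx":0.003,"ty":0.006,"tz":-0.003,"ax":0,"ay":0,"az":0.11,"hand":0.2},{"tx":0.003,"ty":0.006,"tz":-0.005,"ax":0,"ay":0,"az":0.22,"hand":0.2},{"tx":0.003,"ty":0.006,"tz":-0.008,"ax":0,"ay":0,"az":0.33,"hand":0.2},{"tx":0.003,"ty":0.006,"tz":-0.01,"ax":0,"ay":0,"az":0.44,"hand":0.2},{"tx":0.003,"ty":0.006,"tz":-0.012,"ax":0,"ay":0,"az":0.55,"hand":0.2}]'; python3 plan.py 530 58.8 239 153;
python3 -m jog '[{"tx":0,"ty":0,"tz":-0.002,"ax":0,"ay":0,"az":0.11,"hand":0.2},{"tx":0,"ty":0,"tz":-0.004,"ax":0,"ay":0,"az":0.22,"hand":0.2},{"tx":0,"ty":0,"tz":-0.006,"ax":0,"ay":0,"az":0.33,"hand":0.2},{"tx":0,"ty":0,"tz":-0.008,"ax":0,"ay":0,"az":0.44,"hand":0.2},{"tx":0,"ty":0,"tz":-0.0105,"ax":0,"ay":0,"az":0.55,"hand":0.2}]'; python3 plan.py 530 58.8 239 153
```

```text
time: 4.72
tool_pos: [530.5, 60.4, 240.7]
tcp_rot: [179.9, -0.0, 128.1]
ft_force: [5.2, 2.6, -0.8]
finger_gap: 27.6
t 4.7167 pos [530.5  60.4 240.7] rot [179.92  -0.   128.05] gap 27.6 F [ 5.2  2.6 -0.8] M [ 0.473 -0.692  0.09 ] q [ 1.000e+00  5.500e+00  1.052e+02  1.000e-01  6.920e+01 -3.710e+01]
shift frac [-0.007 -0.009  0.011] az -0.554 full rotvec/45 [ 0.002  0.    -0.554]
step 1/1.00: [-0.007 -0.009  0.011] az -0.554
time: 5.13
tool_pos: [531.0, 60.7, 242.4]
tcp_rot: [179.8, -0.0, 103.3]
ft_force: [9.4, 4.5, -5.9]
finger_gap: 27.3
t 5.1333 pos [531.   60.7 242.4] rot [ 1.7980e+02 -5.0000e-02  1.0331e+02] gap 27.3 F [ 9.4  4.5 -5.9] M [ 0.788 -1.551  0.091] q [ 1.000e+00  5.400e+00  1.051e+02  1.000e-01  6.930e+01 -1.230e+01]
shift frac [-0.011 -0.01   0.022] az -1.104 full rotvec/45 [ 5.000e-03  1.000e-03 -1.104e+00]
step 1/1.42: [-0.008 -0.007  0.016] az -0.778
```

```bash
python3 -m jog '[{"tx":0.001,"ty":0.005,"tz":0,"ax":0,"ay":0,"az":0.09,"hand":0.2},{"tx":0.002,"ty":0.01,"tz":0,"ax":0,"ay":0,"az":0.18,"hand":0.2},{"tx":0.002,"ty":0.015,"tz":-0.001,"ax":0,"ay":0,"az":0.27,"hand":0.2},{"tx":0.002,"ty":0.02,"tz":-0.003,"ax":0,"ay":0,"az":0.36,"hand":0.2},{"tx":0.002,"ty":0.02,"tz":-0.005,"ax":0,"ay":0,"az":0.45,"hand":0.2}]'; python3 plan.py 530 58.8 239 153
```

```text
time: 5.55
tool_pos: [532.9, 61.1, 243.3]
tcp_rot: [-179.9, 0.0, 83.1]
ft_force: [-2.8, -0.4, 6.0]
finger_gap: 27.3
t 5.55 pos [532.9  61.1 243.3] rot [-179.94    0.     83.1 ] gap 27.3 F [-2.8 -0.4  6. ] M [-0.049  0.448 -0.001] q [  1.1   5.7 104.7   0.   69.7   8. ]
shift frac [-0.018 -0.017  0.029] az -1.553 full rotvec/45 [-1.000e-03 -1.000e-03 -1.553e+00]
step 1/2.00: [-0.009 -0.009  0.014] az -0.778
```

```bash
python3 -m jog '[{"tx":0,"ty":-0.003,"tz":-0.002,"ax":0,"ay":0,"az":0.05,"hand":0.2},{"tx":0,"ty":-0.003,"tz":-0.003,"ax":0,"ay":0,"az":0.1,"hand":0.2}]'; python3 plan.py 530 58.8 239 153
python3 - <<'E'
from bench import *
from h import *
for n,bb in (("top",(250,325,200,275)),("scene",(255,355,130,270))):
    s=snapshot(n); crop(s,*bb,5,f"pics/{n}3.png")
E
```

```text
time: 5.72
tool_pos: [532.7, 61.1, 243.6]
tcp_rot: [180.0, -0.0, 78.7]
ft_force: [1.2, -0.6, 3.5]
finger_gap: 27.7
t 5.7167 pos [532.7  61.1 243.6] rot [ 1.7997e+02 -1.0000e-02  7.8670e+01] gap 27.7 F [ 1.2 -0.6  3.5] M [-0.038 -0.139  0.107] q [  1.1   5.6 104.7   0.   69.6  12.4]
shift frac [-0.019 -0.015  0.031] az -1.652 full rotvec/45 [ 1.000e-03  0.000e+00 -1.652e+00]
step 1/2.12: [-0.009 -0.007  0.015] az -0.778
```

View pics/scene3.png

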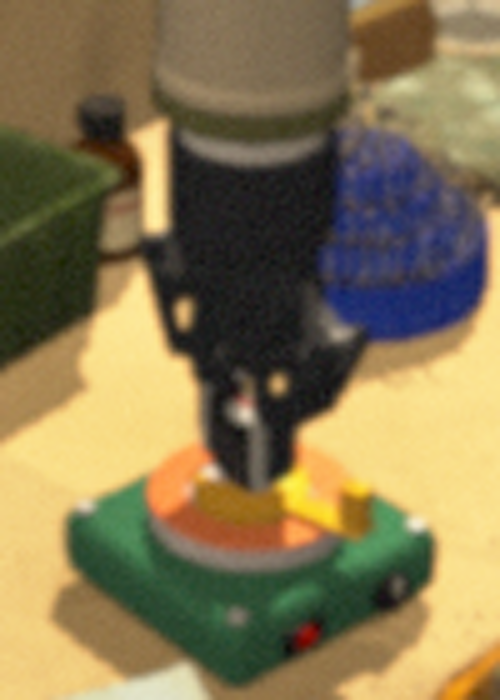

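```bash
cat > chk.py <<'E'
import sys
from bench import *
s=sense();m=s["wrist_torque"]
print("t %.2f yaw %.1f z %.1f F %s Mz %.3f gap %.1f j6 %.1f"%(s["time"],s["tcp_rot"][2],s["tool_pos"][2],s["ft_force"].round(1),m[2],s["finger_gap"],s["joint_pos"][5]))
sys.exit(1 if (abs(m[2])>0.145 or max(abs(s["ft_force"]))>12) else 0)
E
python3 -m jog '[{"tx":0,"ty":0,"tz":-0.001,"ax":0,"ay":0,"az":0.045,"hand":0.2},{"tx":0,"ty":0,"tz":-0.0017,"ax":0,"ay":0,"az":0.09,"hand":0.2},{"tx":0,"ty":0,"tz":-0.0017,"ax":0,"ay":0,"az":0.09,"hand":0.2}]' >/dev/null; python3 chk.py &&
python3 -m jog '[{"tx":0,"ty":0,"tz":-0.001,"ax":0,"ay":0,"az":0.045,"hand":0.2},{"tx":0,"ty":0,"tz":-0.0017,"ax":0,"ay":0,"az":0.09,"hand":0.2},{"tx":0,"ty":0,"tz":-0.0017,"ax":0,"ay":0,"az":0.09,"hand":0.2}]' >/dev/null&& python3 chk.py &&
python3 -m jog '[{"tx":0,"ty":0,"tz":-0.001,"ax":0,"ay":0,"az":0.045,"hand":0.2},{"tx":0,"ty":0,"tz":-0.0017,"ax":0,"ay":0,"az":0.09,"hand":0.2},{"tx":0,"ty":0,"tz":-0.0017,"ax":0,"ay":0,"az":0.09,"hand":0.2}]' >/dev/null&& python3 chk.py
```

```text
t 6.07 yaw 74.7 z 243.9 F [ 2.3 -0.3  5.3] Mz 0.028 gap 28.2 j6 16.3
t 6.32 yaw 70.7 z 244.1 F [ 4.4 -1.   4.5] Mz -0.037 gap 27.7 j6 20.3
t 6.57 yaw 66.7 z 244.4 F [ 4.8 -0.6  3.6] Mz 0.016 gap 27.9 j6 24.4
```

```bash
python3 -m jog '[{"tx":0,"ty":0,"tz":-0.001,"ax":0,"ay":0,"az":0.045,"hand":0.2},{"tx":0,"ty":0,"tz":-0.0017,"ax":0,"ay":0,"az":0.09,"hand":0.2}]' >/dev/null; python3 chk.py &&
python3 -m jog '[{"tx":0,"ty":0,"tz":-0.001,"ax":0,"ay":0,"az":0.045,"hand":0.2},{"tx":0,"ty":0,"tz":-0.0017,"ax":0,"ay":0,"az":0.09,"hand":0.2}]' >/dev/null&& python3 chk.py &&
python3 -m jog '[{"tx":0,"ty":0,"tz":-0.001,"ax":0,"ay":0,"az":0.045,"hand":0.2},{"tx":0,"ty":0,"tz":-0.0017,"ax":0,"ay":0,"az":0.09,"hand":0.2}]' >/dev/null&& python3 chk.py
```

```text
t 6.73 yaw 62.7 z 244.6 F [ 7.  -2.8  2.5] Mz 0.169 gap 27.7 j6 28.4
```

```bash
python3 -m jog '[{"tx":0,"ty":0,"tz":-0.001,"ax":0,"ay":0,"az":0.045,"hand":0.2}]' >/dev/null; python3 chk.py &&
python3 -m jog '[{"tx":0,"ty":0,"tz":-0.001,"ax":0,"ay":0,"az":0.045,"hand":0.2}]' >/dev/null&& python3 chk.py &&
python3 -m jog '[{"tx":0,"ty":0,"tz":-0.001,"ax":0,"ay":0,"az":0.045,"hand":0.2}]' >/dev/null&& python3 chk.py &&
python3 -m jog '[{"tx":0,"ty":0,"tz":-0.001,"ax":0,"ay":0,"az":0.045,"hand":0.2}]' >/dev/null&& python3 chk.py
```

```text
t 6.82 yaw 60.6 z 244.8 F [ 8.4 -2.3  2. ] Mz 0.188 gap 27.3 j6 30.4
```

```bash
python3 -m jog '[{"tx":0,"ty":0.013,"tz":-0.001,"ax":0,"ay":0,"az":0,"hand":0.2},{"tx":0,"ty":0.013,"tz":-0.001,"ax":0,"ay":0,"az":0,"hand":0.2}]' >/dev/null; python3 chk.py;
python3 -m jog '[{"tx":0,"ty":0,"tz":-0.001,"ax":0,"ay":0,"az":0.045,"hand":0.2}]' >/dev/null; python3 chk.py
```

```text
t 6.98 yaw 60.7 z 244.6 F [0.1 3.3 7.5] Mz 0.010 gap 27.5 j6 30.2
t 7.07 yaw 58.8 z 244.7 F [0.  1.6 6.6] Mz 0.118 gap 27.5 j6 32.2
```

```bash
python3 -m jog '[{"tx":0,"ty":0.002,"tz":-0.002,"ax":0,"ay":0,"az":0.045,"hand":0.2}]' >/dev/null; python3 chk.py &&
python3 -m jog '[{"tx":0,"ty":0.002,"tz":-0.002,"ax":0,"ay":0,"az":0.045,"hand":0.2}]' >/dev/null&& python3 chk.py &&
python3 -m jog '[{"tx":0,"ty":0.002,"tz":-0.002,"ax":0,"ay":0,"az":0.045,"hand":0.2}]' >/dev/null&& python3 chk.py &&
python3 -m jog '[{"tx":0,"ty":0.002,"tz":-0.001,"ax":0,"ay":0,"az":0.045,"hand":0.2}]' >/dev/null&& python3 chk.py
```

```text
t 7.15 yaw 56.6 z 244.8 F [0.7 1.8 5.6] Mz 0.244 gap 27.3 j6 34.3
```

```bash
python3 -m jog '[{"tx":0,"ty":0,"tz":0,"ax":0,"ay":0,"az":0,"hand":0.2}]' >/dev/null; python3 chk.py ;
python3 -m jog '[{"tx":0,"ty":0,"tz":0,"ax":0,"ay":0,"az":0,"hand":0.2}]' >/dev/null; python3 chk.py;python3 plan.py 530 58.8 239 153
```

```text
t 7.23 yaw 56.6 z 244.8 F [-0.1  1.7  6.4] Mz 0.155 gap 27.6 j6 34.4
t 7.32 yaw 56.7 z 244.8 F [0.8 1.9 6.1] Mz 0.038 gap 27.7 j6 34.3
t 7.3167 pos [534.1  60.5 244.8] rot [-179.88    0.     56.69] gap 27.7 F [0.8 1.9 6.1] M [0.486 0.08  0.038] q [1.000e+00 5.800e+00 1.044e+02 1.000e-01 6.990e+01 3.430e+01]
shift frac [-0.024 -0.017  0.039] az -2.14 full rotvec/45 [-2.00e-03 -2.00e-03 -2.14e+00]
step 1/2.75: [-0.009 -0.006  0.014] az -0.778
```

```bash
sed -i 's/print("t/e=s["joint_efforts"];print("tau6 %.3f"%e[5],"t/; s/abs(m\[2\])>0.145/abs(e[5])>0.15/' chk.py; python3 chk.py
python3 -m jog '[{"tx":0,"ty":0,"tz":-0.001,"ax":0,"ay":0,"az":0.03,"hand":0.2}]' >/dev/null; python3 chk.py
python3 -m jog '[{"tx":0,"ty":0,"tz":0,"ax":0,"ay":0,"az":0,"hand":0.2}]' >/dev/null; python3 chk.py
```

```text
tau6 0.224 t 7.32 yaw 56.7 z 244.8 F [0.8 1.9 6.1] Mz 0.038 gap 27.7 j6 34.3
tau6 -0.693 t 7.40 yaw 55.4 z 244.9 F [2.  2.7 4.5] Mz 0.231 gap 27.5 j6 35.6
tau6 0.575 t 7.48 yaw 55.3 z 244.8 F [0.8 2.  5.5] Mz 0.235 gap 27.7 j6 35.7
```

```bash
for i in 1 2 3 4 5 6; do python3 -m jog '[{"tx":0,"ty":0,"tz":0,"ax":0,"ay":0,"az":0,"hand":0.2}]' >/dev/null; python3 chk.py; done
```

```text
tau6 0.248 t 7.57 yaw 55.3 z 244.9 F [0.6 1.6 5.1] Mz 0.137 gap 27.4 j6 35.6
tau6 0.160 t 7.65 yaw 55.3 z 244.8 F [2.  1.3 6.6] Mz 0.150 gap 27.8 j6 35.6
tau6 0.153 t 7.73 yaw 55.3 z 244.8 F [0.6 1.8 5.4] Mz 0.108 gap 27.4 j6 35.6
tau6 0.152 t 7.82 yaw 55.3 z 244.8 F [1.6 2.2 5.1] Mz 0.163 gap 27.3 j6 35.6
tau6 0.152 t 7.90 yaw 55.3 z 244.9 F [1.3 2.1 6.1] Mz 0.176 gap 28.0 j6 35.6
tau6 0.152 t 7.98 yaw 55.3 z 244.8 F [0.6 2.6 5.8] Mz 0.186 gap 27.4 j6 35.6
```

```bash
python3 -m jog '[{"tx":0,"ty":0,"tz":-0.001,"ax":0,"ay":0,"az":0.02,"hand":0.2}]' >/dev/null; python3 chk.py
for i in 1 2 3 ; do python3 -m jog '[{"tx":0,"ty":0,"tz":0,"ax":0,"ay":0,"az":0,"hand":0.2},{"tx":0,"ty":0,"tz":0,"ax":0,"ay":0,"az":0,"hand":0.2}]' >/dev/null; python3 chk.py; done
```

```text
tau6 -0.297 t 8.07 yaw 54.4 z 244.9 F [1.7 1.4 4.6] Mz 0.279 gap 27.4 j6 36.5
tau6 0.258 t 8.23 yaw 54.4 z 244.9 F [1.3 3.2 5.7] Mz 0.240 gap 27.8 j6 36.6
tau6 0.215 t 8.40 yaw 54.4 z 244.9 F [1.1 3.2 4.4] Mz 0.256 gap 27.6 j6 36.6
tau6 0.215 t 8.57 yaw 54.4 z 244.9 F [0.6 3.3 5.7] Mz 0.198 gap 27.5 j6 36.6
```

```bash
python3 -m jog '[{"tx":0,"ty":0,"tz":0,"ax":0,"ay":0,"az":0,"hand":0.4},{"tx":0,"ty":0,"tz":0,"ax":0,"ay":0,"az":0,"hand":0.5},{"tx":0,"ty":0,"tz":0,"ax":0,"ay":0,"az":0,"hand":0.5}]'; python3 -m jog '[{"tx":0,"ty":0,"tz":-0.1,"ax":0,"ay":0,"az":0,"hand":0.5},{"tx":0,"ty":0,"tz":-0.3,"ax":0,"ay":0,"az":0,"hand":0.5},{"tx":0,"ty":0,"tz":-0.4,"ax":0,"ay":0,"az":0.1,"hand":0.5},{"tx":0,"ty":0,"tz":-0.4,"ax":0,"ay":0,"az":0.1,"hand":0.5}]';  python3 plan.py 472 52.5 305 3.2
```

```text
time: 8.82
tool_pos: [533.5, 59.9, 243.8]
tcp_rot: [-179.8, 0.1, 54.3]
ft_force: [0.9, -0.9, -0.5]
finger_gap: 42.7
time: 9.15
tool_pos: [535.4, 59.9, 308.6]
tcp_rot: [179.8, -0.1, 49.5]
ft_force: [0.8, -0.1, 1.0]
finger_gap: 42.6
t 9.15 pos [535.4  59.9 308.6] rot [ 1.7983e+02 -1.5000e-01  4.9540e+01] gap 42.6 F [ 0.8 -0.1  1. ] M [-0.015 -0.03  -0.001] q [  0.9   1.7 101.5  -0.   76.5  41.4]
shift frac [-0.312 -0.29   0.022] az 1.03 full rotvec/45 [ 0.002 -0.005  1.03 ]
step 1/1.32: [-0.236 -0.219  0.017] az 0.778
```

```bash
python3 -m jog '[{"tx":-0.31,"ty":-0.29,"tz":0.02,"ax":0.002,"ay":-0.005,"az":0.8,"hand":0.5},{"tx":-0.31,"ty":-0.29,"tz":0.02,"ax":0.002,"ay":-0.005,"az":0.8,"hand":0.5},{"tx":-0.31,"ty":-0.29,"tz":0.02,"ax":0.002,"ay":-0.005,"az":1,"hand":0.5},{"tx":-0.31,"ty":-0.29,"tz":0.02,"ax":0.002,"ay":-0.005,"az":1,"hand":0.5},{"tx":-0.31,"ty":-0.29,"tz":0.02,"ax":0.002,"ay":-0.005,"az":1,"hand":0.5}]';  python3 plan.py 472 52.5 280 3.2
python3 - <<'E'
from bench import *
from h import *
for n,bb in (("top",(250,325,200,275)),("scene",(255,355,130,270))):
    s=snapshot(n); crop(s,*bb,5,f"pics/{n}4.png"); np.savez(n+"4.npz",**s)
E
```

```text
time: 9.57
tool_pos: [470.0, 52.5, 300.4]
tcp_rot: [-179.9, 0.4, 13.7]
ft_force: [0.2, -0.6, 0.1]
finger_gap: 42.7
t 9.5667 pos [470.   52.5 300.4] rot [-179.94    0.41   13.67] gap 42.7 F [ 0.2 -0.6  0.1] M [ 0.01  -0.019  0.038] q [  0.2  -8.  111.8  -0.   76.6  76.5]
shift frac [0.014 0.003 0.136] az 0.233 full rotvec/45 [-0.001  0.009  0.233]
step 1/1.00: [0.014 0.003 0.136] az 0.233
```

View pics/scene4.png

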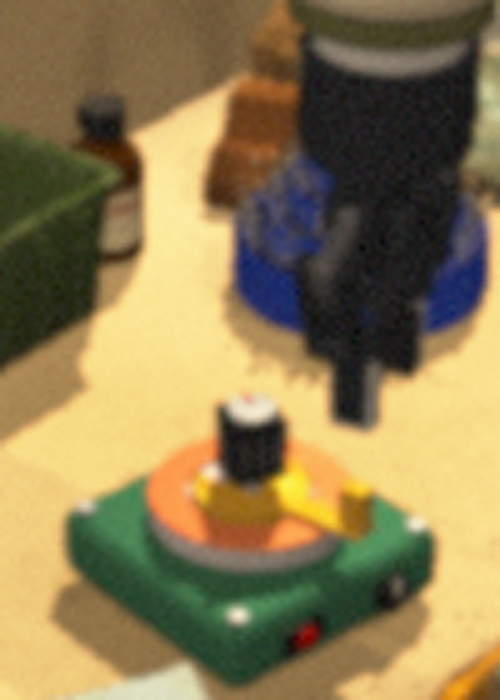

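View pics/top4.png

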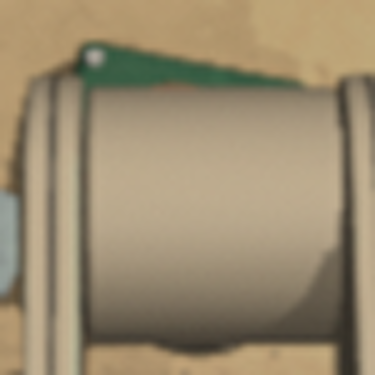

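The picture shows the knob clearly raised on its stud, with the button at (250,408) instead of (250,420). The washer and tab are unmoved at (355,500), and the fingers are above the tab. Now down onto it.

```bash
python3 -m jog '[{"tx":0.014,"ty":0.003,"tz":0.136,"ax":-0.001,"ay":0.009,"az":0.233,"hand":0.45},{"tx":0.014,"ty":0.003,"tz":0.136,"ax":-0.001,"ay":0.009,"az":0.233,"hand":0.45},{"tx":0.014,"ty":0.003,"tz":0.136,"ax":-0.001,"ay":0.009,"az":0.233,"hand":0.45},{"tx":0.014,"ty":0.003,"tz":0.136,"ax":-0.001,"ay":0.009,"az":0.233,"hand":0.45}]'>/dev/null;  python3 plan.py 472 52.5 234 3.2
```

```text
t 10.0 pos [472.8  52.7 280.8] rot [ 1.7999e+02 -4.0000e-02  3.8000e+00] gap 38.4 F [ 0.4 -0.5  0.6] M [-0.005 -0.002  0.014] q [  0.2  -6.5 112.6  -0.   73.9  86.4]
shift frac [-0.005  0.001  0.312] az 0.013 full rotvec/45 [ 0.    -0.001  0.013]
step 1/1.00: [-0.005  0.001  0.312] az 0.013
```

```bash
python3 -m jog '[{"tx":-0.005,"ty":0,"tz":0.15,"ax":0,"ay":0,"az":0.013,"hand":0.4},{"tx":-0.005,"ty":0,"tz":0.31,"ax":0,"ay":0,"az":0.013,"hand":0.4},{"tx":-0.005,"ty":0,"tz":0.31,"ax":0,"ay":0,"az":0.013,"hand":0.4},{"tx":-0.005,"ty":0,"tz":0.31,"ax":0,"ay":0,"az":0.013,"hand":0.4}]'>/dev/null;  python3 plan.py 472 52.5 234 3.2
python3 - <<'E'
from bench import *
from h import *
for n,bb in (("scene",(275,355,170,270)),):
    s=snapshot(n); crop(s,*bb,6,f"pics/{n}5.png")
E
```

```text
t 10.3333 pos [471.6  52.6 234.1] rot [1.7999e+02 7.0000e-02 3.0700e+00] gap 34.1 F [-0.4  0.1 -0. ] M [-0.028 -0.003  0.034] q [  0.2  -3.1 114.7  -0.   68.4  87.1]
shift frac [0.002 0.001 0.001] az -0.003 full rotvec/45 [ 0.     0.001 -0.003]
step 1/1.00: [0.002 0.001 0.001] az -0.003
```

View pics/scene5.png

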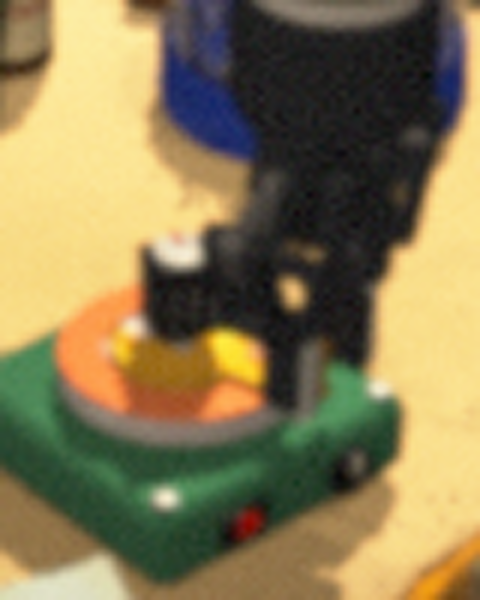

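```bash
python3 -m jog '[{"tx":0,"ty":0,"tz":0,"ax":0,"ay":0,"az":0,"hand":0.25},{"tx":0,"ty":0,"tz":0,"ax":0,"ay":0,"az":0,"hand":0.2},{"tx":0,"ty":0,"tz":0,"ax":0,"ay":0,"az":0,"hand":0.17},{"tx":0,"ty":0,"tz":0,"ax":0,"ay":0,"az":0,"hand":0.15}]' 25; python3 -m jog '[{"tx":0,"ty":0,"tz":0,"ax":0,"ay":0,"az":0,"hand":0.12},{"tx":0,"ty":0,"tz":0,"ax":0,"ay":0,"az":0,"hand":0.1},{"tx":0,"ty":0,"tz":0,"ax":0,"ay":0,"az":0,"hand":0.05},{"tx":0,"ty":0,"tz":0,"ax":0,"ay":0,"az":0,"hand":0.05}]';  python3 plan.py 472 52.5 234 3.2
```

```text
time: 10.72
tool_pos: [472.7, 52.7, 235.8]
tcp_rot: [180.0, -0.2, 2.9]
ft_force: [-0.1, -0.1, -0.1]
finger_gap: 12.4
time: 11.05
tool_pos: [472.5, 52.7, 235.4]
tcp_rot: [180.0, -0.2, 2.9]
ft_force: [-1.4, -0.0, 4.2]
finger_gap: 9.3
t 11.05 pos [472.5  52.7 235.4] rot [ 1.7999e+02 -1.6000e-01  2.8900e+00] gap 9.3 F [-1.4 -0.   4.2] M [ 0.083  0.004 -0.026] q [  0.2  -3.1 114.6  -0.   68.4  87.3]
shift frac [-0.004  0.001  0.009] az -0.007 full rotvec/45 [ 0.    -0.004 -0.007]
step 1/1.00: [-0.004  0.001  0.009] az -0.007
```

```bash
python3 -m jog '[{"tx":0,"ty":0,"tz":0,"ax":0,"ay":0,"az":0,"hand":0.05},{"tx":0,"ty":0,"tz":0,"ax":0,"ay":0,"az":0,"hand":0.05}]' 40; python3 plan.py 472 52.5 234 3.2;python3 -m jog '[{"tx":0,"ty":0,"tz":-0.01,"ax":0,"ay":0,"az":0,"hand":0.05},{"tx":0,"ty":0,"tz":-0.02,"ax":0,"ay":0,"az":0,"hand":0.05},{"tx":0,"ty":0,"tz":-0.028,"ax":0,"ay":0,"az":0,"hand":0.05},{"tx":0,"ty":0,"tz":-0.028,"ax":0,"ay":0,"az":0,"hand":0.05}]';  python3 plan.py 472 52.5 234 3.2
python3 - <<'E'
from bench import *
from h import *
for n,bb in (("scene",(275,355,170,270)),):
    s=snapshot(n); crop(s,*bb,6,f"pics/{n}6.png")
E
```

```text
time: 11.22
tool_pos: [472.5, 52.7, 235.3]
tcp_rot: [180.0, -0.2, 2.9]
ft_force: [-1.7, -0.4, 5.7]
finger_gap: 8.7
t 11.2167 pos [472.5  52.7 235.3] rot [ 1.7999e+02 -1.5000e-01  2.8900e+00] gap 8.7 F [-1.7 -0.4  5.7] M [-0.003  0.065  0.049] q [  0.2  -3.1 114.6  -0.   68.4  87.3]
shift frac [-0.004  0.001  0.009] az -0.007 full rotvec/45 [ 0.    -0.003 -0.007]
step 1/1.00: [-0.004  0.001  0.009] az -0.007
time: 11.55
tool_pos: [472.2, 52.7, 239.0]
tcp_rot: [180.0, -0.1, 2.9]
ft_force: [1.1, -0.3, -1.1]
finger_gap: 9.1
t 11.55 pos [472.2  52.7 239. ] rot [ 1.7999e+02 -1.0000e-01  2.8900e+00] gap 9.1 F [ 1.1 -0.3 -1.1] M [-0.03   0.029  0.03 ] q [  0.2  -3.5 114.5  -0.   68.9  87.3]
shift frac [-0.001  0.001  0.033] az -0.007 full rotvec/45 [ 0.    -0.002 -0.007]
step 1/1.00: [-0.001  0.001  0.033] az -0.007
```

View pics/scene6.png

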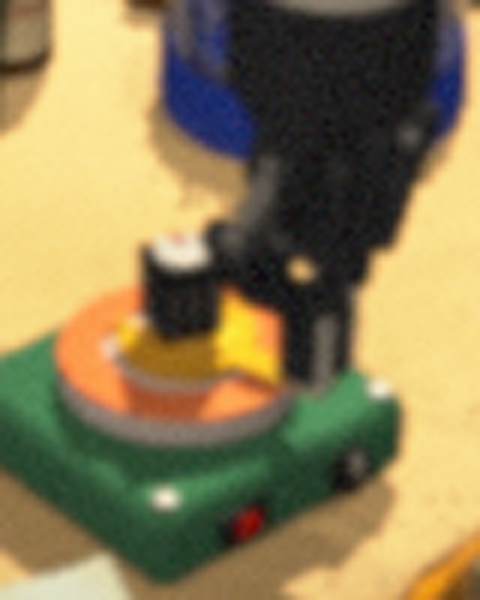

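```bash
python3 -m jog '[{"tx":0,"ty":0,"tz":-0.003,"ax":0,"ay":0,"az":0,"hand":0.05},{"tx":-0.02,"ty":0,"tz":-0.003,"ax":0,"ay":0,"az":0,"hand":0.05},{"tx":-0.05,"ty":0,"tz":-0.003,"ax":0,"ay":0,"az":0,"hand":0.05},{"tx":-0.08,"ty":0,"tz":-0.003,"ax":0,"ay":0,"az":0,"hand":0.05}]';  python3 plan.py 472 52.5 234 3.2
```

```text
time: 11.93
tool_pos: [459.8, 52.0, 239.3]
tcp_rot: [180.0, -0.1, 2.9]
ft_force: [0.3, -0.9, -0.4]
finger_gap: 8.7
t 11.9333 pos [459.8  52.  239.3] rot [ 1.7999e+02 -8.0000e-02  2.8900e+00] gap 8.7 F [ 0.3 -0.9 -0.4] M [ 0.003  0.037 -0.019] q [ 1.000e-01 -5.500e+00  1.164e+02 -0.000e+00  6.900e+01  8.720e+01]
shift frac [0.081 0.001 0.035] az -0.007 full rotvec/45 [ 0.    -0.002 -0.007]
step 1/1.00: [0.081 0.001 0.035] az -0.007
```

No resistance, so I'll carry on to about 57 mm of draw.

```bash
python3 -m jog '[{"tx":-0.05,"ty":0,"tz":0,"ax":0,"ay":0,"az":0,"hand":0.05},{"tx":-0.1,"ty":0,"tz":0,"ax":0,"ay":0,"az":0,"hand":0.05},{"tx":-0.15,"ty":0,"tz":0,"ax":0,"ay":0,"az":0,"hand":0.05}]' && python3 chk.py;  python3 -m jog '[{"tx":-0.05,"ty":0,"tz":0,"ax":0,"ay":0,"az":0,"hand":0.05},{"tx":-0.1,"ty":0,"tz":0,"ax":0,"ay":0,"az":0,"hand":0.05},{"tx":-0.15,"ty":0,"tz":0,"ax":0,"ay":0,"az":0,"hand":0.05},{"tx":-0.15,"ty":0,"tz":0,"ax":0,"ay":0,"az":0,"hand":0.05}]'; python3 plan.py 472 52.5 234 3.2
python3 - <<'E'
from bench import *
from h import *
for n,bb in (("scene",(275,355,170,270)),):
    s=snapshot(n); crop(s,*bb,6,f"pics/{n}7.png")
E
```

```text
time: 12.18
tool_pos: [436.8, 50.9, 239.3]
tcp_rot: [180.0, -0.1, 2.9]
ft_force: [-0.6, -0.6, -0.7]
finger_gap: 8.9
tau6 0.023 t 12.18 yaw 2.9 z 239.3 F [-0.6 -0.6 -0.7] Mz -0.021 gap 8.9 j6 87.1
time: 12.52
tool_pos: [414.0, 49.8, 239.1]
tcp_rot: [180.0, -0.1, 2.9]
ft_force: [0.1, -0.2, -0.5]
finger_gap: 9.0
t 12.5167 pos [414.   49.8 239.1] rot [ 1.7999e+02 -6.0000e-02  2.8900e+00] gap 9.0 F [ 0.1 -0.2 -0.5] M [0.005 0.047 0.043] q [ -0.2 -13.4 123.3  -0.   70.   86.9]
shift frac [0.387 0.001 0.035] az -0.007 full rotvec/45 [ 0.    -0.001 -0.007]
step 1/1.00: [0.387 0.001 0.035] az -0.007
```

View pics/scene7.png

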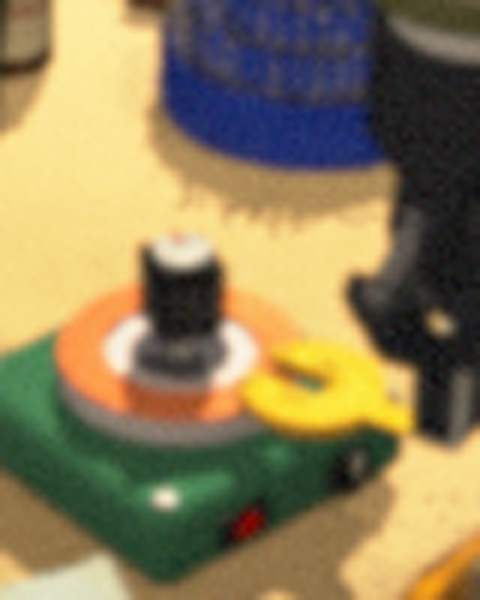

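The picture shows the washer out from under the knob at (320,385), level and held by its tab. The knob stands alone on its stud at (180,290). Next I'll lift and carry it.

```bash
python3 -m jog '[{"tx":0,"ty":0,"tz":-0.1,"ax":0,"ay":0,"az":0,"hand":0.05},{"tx":0,"ty":0,"tz":-0.25,"ax":0,"ay":0,"az":0,"hand":0.05},{"tx":0,"ty":0,"tz":-0.4,"ax":0,"ay":0,"az":0,"hand":0.05},{"tx":0,"ty":0,"tz":-0.48,"ax":0,"ay":0,"az":0,"hand":0.05},{"tx":0,"ty":0,"tz":-0.48,"ax":0,"ay":0,"az":0,"hand":0.05}]';  python3 plan.py 481.5 291.7 310 109.9
```

```text
time: 12.98
tool_pos: [416.7, 49.8, 314.9]
tcp_rot: [180.0, -0.5, 2.9]
ft_force: [-0.1, 0.3, -0.2]
finger_gap: 8.9
t 12.9833 pos [416.7  49.8 314.9] rot [179.97  -0.47   2.88] gap 8.9 F [-0.1  0.3 -0.2] M [ 0.023  0.006 -0.03 ] q [ -0.2 -18.6 119.1  -0.   79.   86.9]
shift frac [ 0.512 -1.589  0.036] az -2.378 full rotvec/45 [ 0.01  -0.007 -2.378]
step 1/3.06: [ 0.167 -0.52   0.012] az -0.778
```

```bash
python3 -m jog '[{"tx":0.03,"ty":-0.08,"tz":0,"ax":0,"ay":0,"az":-0.12,"hand":0.05},{"tx":0.06,"ty":-0.18,"tz":0,"ax":0,"ay":0,"az":-0.24,"hand":0.05},{"tx":0.1,"ty":-0.3,"tz":0,"ax":0,"ay":0,"az":-0.36,"hand":0.05},{"tx":0.13,"ty":-0.42,"tz":0,"ax":0,"ay":0,"az":-0.48,"hand":0.05},{"tx":0.17,"ty":-0.52,"tz":0,"ax":0,"ay":0,"az":-0.6,"hand":0.05}]'>/dev/null;  python3 plan.py 481.5 291.7 310 109.9
```

```text
t 13.4 pos [436.6 129.9 310.2] rot [ 1.7997e+02 -3.0000e-02  3.0150e+01] gap 8.8 F [0.8 0.7 0.3] M [0.008 0.04  0.025] q [ 10.1 -11.7 114.   -0.   77.7  70. ]
shift frac [ 0.8   -0.782  0.001] az -1.772 full rotvec/45 [ 1.000e-03 -0.000e+00 -1.772e+00]
step 1/2.28: [ 0.351 -0.343  0.001] az -0.778
```

```bash
python3 -m jog '[{"tx":0.07,"ty":-0.07,"tz":0,"ax":0,"ay":0,"az":-0.12,"hand":0.05},{"tx":0.13,"ty":-0.13,"tz":0,"ax":0,"ay":0,"az":-0.25,"hand":0.05},{"tx":0.2,"ty":-0.2,"tz":0,"ax":0,"ay":0,"az":-0.4,"hand":0.05},{"tx":0.28,"ty":-0.28,"tz":0,"ax":0,"ay":0,"az":-0.53,"hand":0.05},{"tx":0.35,"ty":-0.34,"tz":0,"ax":0,"ay":0,"az":-0.66,"hand":0.05}]'>/dev/null;  python3 plan.py 481.5 291.7 310 109.9
```

```text
t 13.8167 pos [456.8 200.3 310. ] rot [179.96  -0.    59.89] gap 8.8 F [-0.   0.2 -0.1] M [0.043 0.054 0.005] q [ 17.8  -4.5 107.6  -0.   77.   47.9]
shift frac [ 0.61  -0.163  0.   ] az -1.111 full rotvec/45 [ 1.000e-03  0.000e+00 -1.111e+00]
step 1/1.43: [ 0.427 -0.114  0.   ] az -0.778
```

```bash
python3 -m jog '[{"tx":0.08,"ty":-0.02,"tz":0,"ax":0,"ay":0,"az":-0.13,"hand":0.05},{"tx":0.16,"ty":-0.04,"tz":0,"ax":0,"ay":0,"az":-0.27,"hand":0.05},{"tx":0.24,"ty":-0.06,"tz":0,"ax":0,"ay":0,"az":-0.4,"hand":0.05},{"tx":0.32,"ty":-0.08,"tz":0,"ax":0,"ay":0,"az":-0.54,"hand":0.05},{"tx":0.4,"ty":-0.11,"tz":0,"ax":0,"ay":0,"az":-0.68,"hand":0.05}]'>/dev/null;  python3 plan.py 481.5 291.7 290 109.9
```

```text
t 14.2333 pos [473.1 259.9 309.9] rot [1.7996e+02 4.0000e-02 9.0490e+01] gap 9.2 F [-0.3  0.3 -0.4] M [-0.045 -0.004  0.068] q [ 2.340e+01  1.900e+00  1.012e+02 -1.000e-01  7.690e+01  2.290e+01]
shift frac [0.212 0.058 0.133] az -0.431 full rotvec/45 [ 0.001  0.001 -0.431]
step 1/1.00: [0.212 0.058 0.133] az -0.431
```

```bash
python3 -m jog '[{"tx":0.06,"ty":0.015,"tz":0.03,"ax":0,"ay":0,"az":-0.12,"hand":0.05},{"tx":0.12,"ty":0.03,"tz":0.06,"ax":0,"ay":0,"az":-0.24,"hand":0.05},{"tx":0.18,"ty":0.05,"tz":0.1,"ax":0,"ay":0,"az":-0.36,"hand":0.05},{"tx":0.21,"ty":0.058,"tz":0.13,"ax":0,"ay":0,"az":-0.43,"hand":0.05},{"tx":0.21,"ty":0.058,"tz":0.13,"ax":0,"ay":0,"az":-0.43,"hand":0.05}]'>/dev/null;  python3 plan.py 481.5 291.7 240 109.9
python3 - <<'E'
from bench import *
from h import *
for n,bb in (("scene",(190,340,170,365)),("top",(130,260,200,300))):
    s=snapshot(n); crop(s,*bb,4,f"pics/{n}8.png");np.savez(n+"8.npz",**s)
E
```

```text
t 14.65 pos [481.2 291.4 289.3] rot [-1.7993e+02  5.0000e-02  1.0972e+02] gap 9.1 F [-0.1  0.2 -1.3] M [-0.026 -0.031 -0.012] q [26.   6.6 98.5 -0.  74.9  6.3]
shift frac [0.001 0.003 0.329] az -0.004 full rotvec/45 [-0.002  0.001 -0.004]
step 1/1.00: [0.001 0.003 0.329] az -0.004
```

View pics/scene8.png

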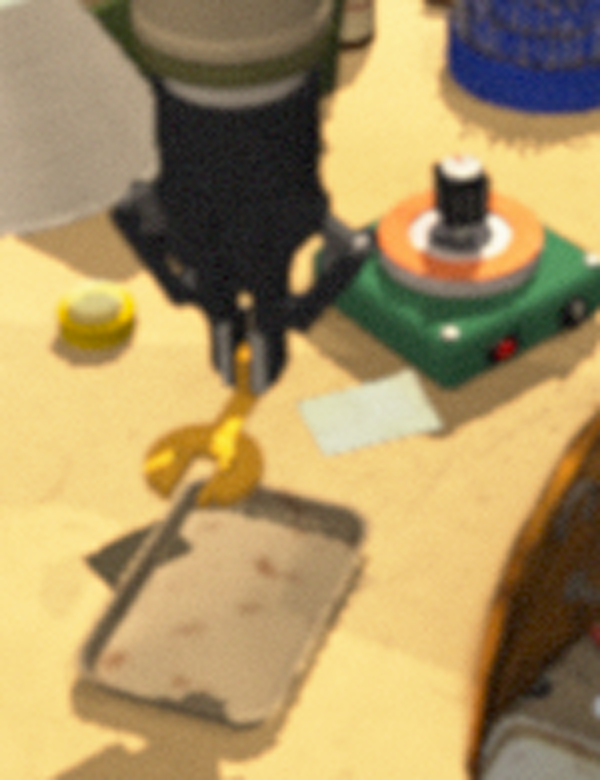

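View pics/top8.png

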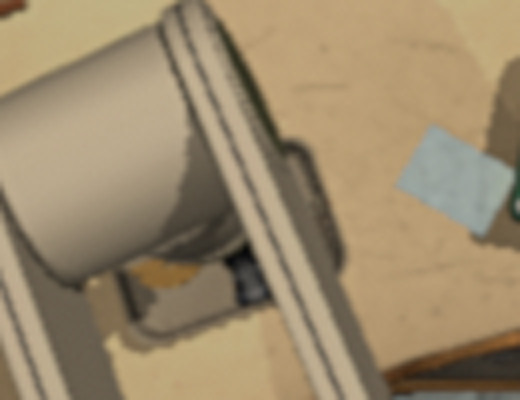

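The washer hangs level over the dish, at about (205,465) in the scene crop, with the dish below it at (230,600). I'll go lower and compare with a projected model before placing.

```bash
python3 -m jog '[{"tx":0.001,"ty":0.003,"tz":0.12,"ax":-0.002,"ay":0,"az":-0.004,"hand":0.05},{"tx":0.001,"ty":0.003,"tz":0.26,"ax":-0.002,"ay":0,"az":-0.004,"hand":0.05},{"tx":0.001,"ty":0.003,"tz":0.4,"ax":-0.002,"ay":0,"az":-0.004,"hand":0.05},{"tx":0.001,"ty":0.003,"tz":0.5,"ax":-0.002,"ay":0,"az":-0.004,"hand":0.05},{"tx":0.001,"ty":0.003,"tz":0.5,"ax":-0.002,"ay":0,"az":-0.004,"hand":0.05}]'>/dev/null;  python3 plan.py 481.5 291.7 190 109.9
python3 - <<'E'
from bench import *
from h import *
q=sense(); p=q["tool_pos"]; yaw=np.radians(q["tcp_rot"][2])
tx=np.array([np.cos(yaw),np.sin(yaw)]);ty=np.array([np.sin(yaw),-np.cos(yaw)])
tab=p[:2]-1.8*ty-.5*tx; zb=p[2]-180.8; mid=tab+58*tx
print("tab",tab,"mid",mid,"bottom",zb)
t=np.linspace(0,2*np.pi,50); sh=[np.c_[28*np.cos(t)+mid[0],28*np.sin(t)+mid[1],t*0+zb+6]]
sq=np.array([[1,1],[-1,1],[-1,-1],[1,-1]])
sh.append(np.c_[(sq*7)[:,:1]*tx+(sq*5)[:,1:]*ty+tab,np.full(4,zb+27.5)])
a=np.radians(19.9);R=np.array([[np.cos(a),-np.sin(a)],[np.sin(a),np.cos(a)]])
d=np.array([466.9,326.8]); sh.append(np.c_[sq*[53,78]@R.T+d,np.full(4,14)]); sh.append(np.c_[sq*[40,65]@R.T+d,np.full(4,5)])
# planned final washer
s=snapshot("scene"); u0,u1,v0,v1=190,340,215,365;k=5
im=cv2.resize(np.ascontiguousarray(s["pixels"][v0:v1,u0:u1,::-1]),None,fx=k,fy=k,interpolation=cv2.INTER_CUBIC)[:600]
for x in sh:
    cv2.polylines(im,[np.round((proj(s,x)-[u0,v0]+.5)*k-.5).astype(np.int32)],True,(255,0,255),1)
cv2.imwrite("pics/scene9.png",im)
E
```

```text
t 15.1667 pos [480.5 289.9 213.1] rot [-1.7985e+02  9.0000e-02  1.0957e+02] gap 8.9 F [-0.5  0.4 -1. ] M [ 0.001 -0.006 -0.003] q [ 2.590e+01  1.180e+01  1.015e+02 -1.000e-01  6.690e+01  6.400e+00]
shift frac [0.009 0.01  0.154] az -0.007 full rotvec/45 [-0.003  0.002 -0.007]
step 1/1.00: [0.009 0.01  0.154] az -0.007
tab [479.01830171 288.87264421] mid [459.58925762 343.52163547] bottom 32.34734200119456
```

View pics/scene9.png

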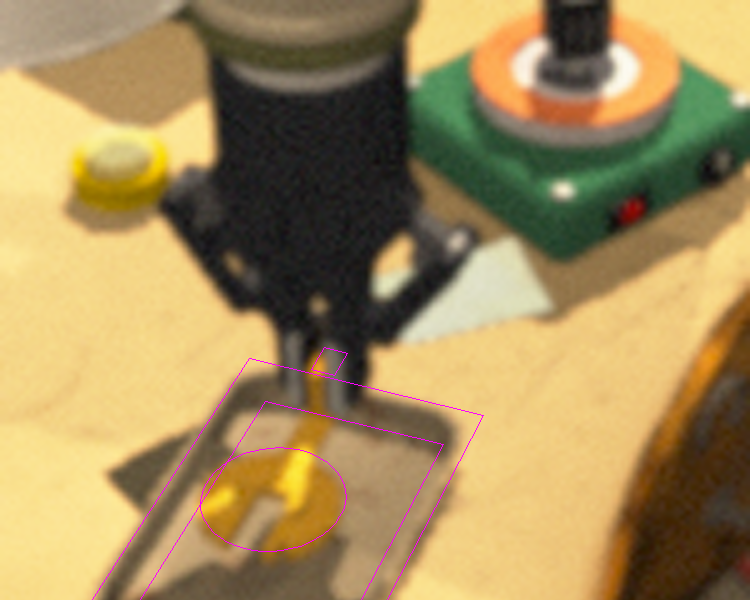

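Model and washer agree to about 2 mm, and the disc (270,505) lies inside the dish floor outline. I'll lower slowly while watching the force.

```bash
python3 -m jog '[{"tx":0.009,"ty":0.01,"tz":0.04,"ax":-0.003,"ay":0.002,"az":-0.007,"hand":0.05},{"tx":0.009,"ty":0.01,"tz":0.08,"ax":-0.003,"ay":0.002,"az":-0.007,"hand":0.05},{"tx":0.009,"ty":0.01,"tz":0.12,"ax":-0.003,"ay":0.002,"az":-0.007,"hand":0.05},{"tx":0.009,"ty":0.01,"tz":0.12,"ax":-0.003,"ay":0.002,"az":-0.007,"hand":0.05}]'>/dev/null;  python3 plan.py 481.5 291.7 186 109.9
```

```text
t 15.55 pos [483.  292.9 198.2] rot [ 1.7971e+02 -4.0000e-02  1.1002e+02] gap 9.1 F [ 0.2 -0.4 -1.1] M [-0.035 -0.065 -0.032] q [ 26.   13.3 101.5   0.   65.    6. ]
shift frac [-0.004 -0.012  0.082] az 0.003 full rotvec/45 [ 0.006 -0.001  0.003]
step 1/1.00: [-0.004 -0.012  0.082] az 0.003
```

```bash
python3 -m jog '[{"tx":-0.004,"ty":-0.01,"tz":0.01,"ax":0,"ay":0,"az":0,"hand":0.05},{"tx":-0.004,"ty":-0.01,"tz":0.02,"ax":0,"ay":0,"az":0,"hand":0.05},{"tx":-0.004,"ty":-0.01,"tz":0.03,"ax":0,"ay":0,"az":0,"hand":0.05},{"tx":-0.004,"ty":-0.01,"tz":0.04,"ax":0,"ay":0,"az":0,"hand":0.05},{"tx":-0.004,"ty":-0.01,"tz":0.04,"ax":0,"ay":0,"az":0,"hand":0.05}]'>/dev/null;  python3 plan.py 481.5 291.7 186 109.9
```

```text
t 15.9667 pos [482.  291.9 192.8] rot [ 1.7968e+02 -4.0000e-02  1.1003e+02] gap 9.0 F [-0.2 -0.1 -1.4] M [-0.049 -0.078 -0.001] q [ 26.   13.5 101.8   0.   64.3   6. ]
shift frac [-0.    -0.004  0.045] az 0.003 full rotvec/45 [ 0.007 -0.001  0.003]
step 1/1.00: [-0.    -0.004  0.045] az 0.003
```

```bash
cat > fz.py <<'E'
import sys
from bench import *
s=sense();print("t %.2f pos %s rot %s F %s M %s gap %.1f"%(s["time"],s["tool_pos"].round(1),s["tcp_rot"].round(2),s["ft_force"].round(1),s["wrist_torque"].round(2),s["finger_gap"]))
sys.exit(1 if s["ft_force"][2]>1.5 else 0)
E
python3 -m jog '[{"tx":0,"ty":-0.002,"tz":0.008,"ax":0.006,"ay":0,"az":0,"hand":0.05},{"tx":0,"ty":-0.002,"tz":0.016,"ax":0.006,"ay":0,"az":0,"hand":0.05},{"tx":0,"ty":-0.002,"tz":0.024,"ax":0.006,"ay":0,"az":0,"hand":0.05},{"tx":0,"ty":-0.002,"tz":0.024,"ax":0.006,"ay":0,"az":0,"hand":0.05}]'>/dev/null; python3 fz.py &&
python3 -m jog '[{"tx":0,"ty":0,"tz":0.005,"ax":0,"ay":0,"az":0,"hand":0.05},{"tx":0,"ty":0,"tz":0.005,"ax":0,"ay":0,"az":0,"hand":0.05}]'>/dev/null && python3 fz.py &&
python3 -m jog '[{"tx":0,"ty":0,"tz":0.005,"ax":0,"ay":0,"az":0,"hand":0.05},{"tx":0,"ty":0,"tz":0.005,"ax":0,"ay":0,"az":0,"hand":0.05}]'>/dev/null && python3 fz.py &&
python3 -m jog '[{"tx":0,"ty":0,"tz":0.005,"ax":0,"ay":0,"az":0,"hand":0.05},{"tx":0,"ty":0,"tz":0.005,"ax":0,"ay":0,"az":0,"hand":0.05}]'>/dev/null && python3 fz.py
```

```text
t 16.30 pos [481.7 291.8 189.1] rot [ 1.7996e+02 -4.0000e-02  1.1003e+02] F [-0.9  0.   0.4] M [-0.04  0.01  0.06] gap 9.2
t 16.47 pos [481.7 291.9 188.5] rot [ 1.7995e+02 -4.0000e-02  1.1003e+02] F [ 0.2 -0.5 -0.7] M [-0.06 -0.02  0.03] gap 8.8
t 16.63 pos [481.8 291.9 187.8] rot [ 1.7994e+02 -4.0000e-02  1.1003e+02] F [ 0.1  0.3 -0.6] M [-0.03  0.04  0.01] gap 9.1
t 16.80 pos [481.7 291.9 187.1] rot [ 1.7994e+02 -4.0000e-02  1.1003e+02] F [-0.3  0.1 -0.4] M [ 0.03 -0.02  0.  ] gap 8.9
```

```bash
python3 -m jog '[{"tx":0,"ty":0,"tz":0.005,"ax":0,"ay":0,"az":0,"hand":0.05},{"tx":0,"ty":0,"tz":0.005,"ax":0,"ay":0,"az":0,"hand":0.05}]'>/dev/null ; python3 fz.py &&
python3 -m jog '[{"tx":0,"ty":0,"tz":0.005,"ax":0,"ay":0,"az":0,"hand":0.05},{"tx":0,"ty":0,"tz":0.005,"ax":0,"ay":0,"az":0,"hand":0.05}]'>/dev/null && python3 fz.py &&
python3 -m jog '[{"tx":0,"ty":0,"tz":0.005,"ax":0,"ay":0,"az":0,"hand":0.05},{"tx":0,"ty":0,"tz":0.005,"ax":0,"ay":0,"az":0,"hand":0.05}]'>/dev/null && python3 fz.py &&
python3 -m jog '[{"tx":0,"ty":0,"tz":0.005,"ax":0,"ay":0,"az":0,"hand":0.05},{"tx":0,"ty":0,"tz":0.005,"ax":0,"ay":0,"az":0,"hand":0.05}]'>/dev/null && python3 fz.py  &&
python3 -m jog '[{"tx":0,"ty":0,"tz":0.005,"ax":0,"ay":0,"az":0,"hand":0.05},{"tx":0,"ty":0,"tz":0.005,"ax":0,"ay":0,"az":0,"hand":0.05}]'>/dev/null && python3 fz.py
```

```text
t 16.97 pos [481.8 291.9 186.3] rot [ 1.7994e+02 -5.0000e-02  1.1003e+02] F [ 0.2  0.1 -0.7] M [-0.01  0.01  0.04] gap 8.9
t 17.13 pos [481.7 291.9 185.5] rot [ 1.7994e+02 -4.0000e-02  1.1003e+02] F [-0.6  0.3 -0.6] M [ 0.    0.   -0.01] gap 8.8
t 17.30 pos [481.8 291.9 184.8] rot [ 1.7994e+02 -4.0000e-02  1.1003e+02] F [-0.4 -0.   0.4] M [-0.02 -0.03 -0.02] gap 9.1
t 17.47 pos [481.9 291.8 184.3] rot [ 1.7992e+02 -4.0000e-02  1.1003e+02] F [-0.7 -0.6  1.2] M [ 0.    0.08 -0.  ] gap 8.8
t 17.63 pos [482.  291.8 183.7] rot [ 1.7991e+02 -3.0000e-02  1.1002e+02] F [-1.1 -2.7  4.4] M [-0.11  0.09  0.01] gap 8.9
```

Contact came at about z = 184.3, which puts the washer's underside at about 3.5 mm on the dish floor. I'll check the view, then release.

Run:
```python
from bench import *
from h import *
s=snapshot("scene"); crop(s,200,310,255,355,6,"pics/scene10.png")
```

```text
(no output)
```

View pics/scene10.png

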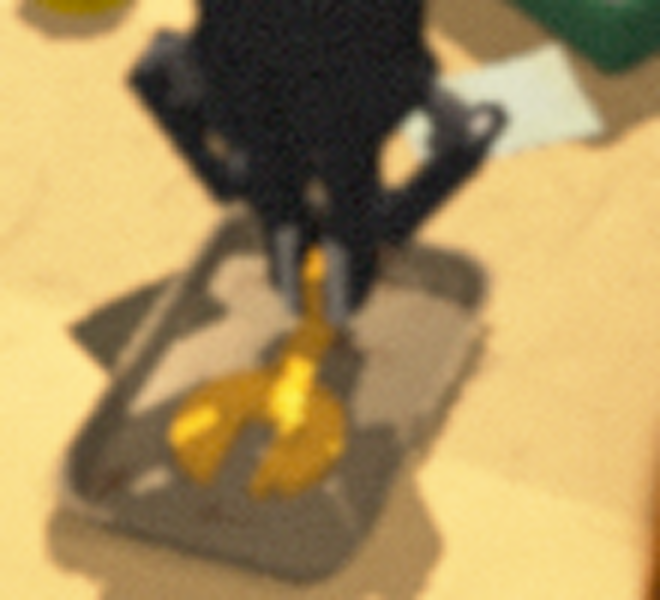

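The washer lies within the dish, its disc at (258,435) on the floor and its length along the dish. Releasing.

```bash
python3 -m jog '[{"tx":0,"ty":0,"tz":0,"ax":0,"ay":0,"az":0,"hand":0.08},{"tx":0,"ty":0,"tz":0,"ax":0,"ay":0,"az":0,"hand":0.12},{"tx":0,"ty":0,"tz":0,"ax":0,"ay":0,"az":0,"hand":0.16},{"tx":0,"ty":0,"tz":0,"ax":0,"ay":0,"az":0,"hand":0.2},{"tx":0,"ty":0,"tz":0,"ax":0,"ay":0,"az":0,"hand":0.25}]' 20; python3 -m jog '[{"tx":0,"ty":0,"tz":-0.02,"ax":0,"ay":0,"az":0,"hand":0.3},{"tx":0,"ty":0,"tz":-0.02,"ax":0,"ay":0,"az":0,"hand":0.3},{"tx":0,"ty":0,"tz":-0.02,"ax":0,"ay":0,"az":0,"hand":0.3}]'; python3 fz.py
python3 - <<'E'
from bench import *
from h import *
s=snapshot("scene"); crop(s,200,310,255,355,6,"pics/scene11.png")
E
```

```text
time: 18.1
tool_pos: [481.6, 291.9, 183.1]
tcp_rot: [180.0, -0.1, 110.0]
ft_force: [-0.6, 0.3, -0.3]
finger_gap: 20.9
time: 18.35
tool_pos: [481.9, 292.0, 186.7]
tcp_rot: [179.9, -0.0, 110.0]
ft_force: [-0.6, -0.3, 0.3]
finger_gap: 25.7
t 18.35 pos [481.9 292.  186.7] rot [ 1.7991e+02 -5.0000e-02  1.1003e+02] F [-0.6 -0.3  0.3] M [ 0.02 -0.03  0.02] gap 25.7
```

View pics/scene11.png

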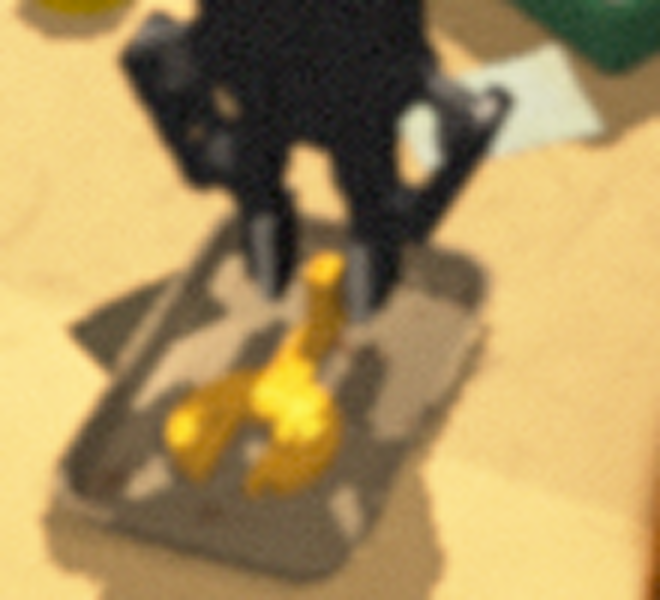

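The jaws have cleared the tab at (322,270) and the washer is flat in the dish. Raising straight up and away.

```bash
python3 -m jog '[{"tx":0,"ty":0,"tz":-0.06,"ax":0,"ay":0,"az":0,"hand":0.3},{"tx":0,"ty":0,"tz":-0.2,"ax":0,"ay":0,"az":0,"hand":0.3},{"tx":0,"ty":0,"tz":-0.4,"ax":0,"ay":0,"az":0,"hand":0.3},{"tx":0,"ty":0,"tz":-0.65,"ax":0,"ay":0,"az":0,"hand":0.3},{"tx":0,"ty":0,"tz":-0.9,"ax":0,"ay":0,"az":0,"hand":0.3}]'; python3 plan.py 380 -100 370 90
```

```text
time: 18.82
tool_pos: [481.1, 291.5, 322.7]
tcp_rot: [-180.0, -0.0, 110.0]
ft_force: [0.5, -0.5, 0.0]
finger_gap: 25.9
t 18.8167 pos [481.1 291.5 322.7] rot [-1.7996e+02 -3.0000e-02  1.1003e+02] gap 25.9 F [ 0.5 -0.5  0. ] M [ 0.013 -0.058 -0.012] q [26.   4.8 96.9  0.  78.4  5.9]
shift frac [-2.221 -1.527 -0.316] az 0.445 full rotvec/45 [-0.001 -0.001  0.445]
step 1/2.22: [-1.    -0.688 -0.142] az 0.2
```

Two moves back towards (380,-100) to clear the view.

```bash
python3 -m jog '[{"tx":-0.2,"ty":-0.14,"tz":-0.2,"ax":0,"ay":0,"az":0,"hand":0.3},{"tx":-0.4,"ty":-0.28,"tz":-0.3,"ax":0,"ay":0,"az":0,"hand":0.3},{"tx":-0.6,"ty":-0.41,"tz":-0.3,"ax":0,"ay":0,"az":0,"hand":0.3},{"tx":-0.8,"ty":-0.55,"tz":-0.3,"ax":0,"ay":0,"az":0,"hand":0.3},{"tx":-1,"ty":-0.68,"tz":-0.3,"ax":0,"ay":0,"az":0,"hand":0.3}]'>/dev/null
python3 -m jog '[{"tx":-0.2,"ty":-0.14,"tz":0,"ax":0,"ay":0,"az":0,"hand":0.3},{"tx":-0.4,"ty":-0.28,"tz":0,"ax":0,"ay":0,"az":0,"hand":0.3},{"tx":-0.6,"ty":-0.41,"tz":0,"ax":0,"ay":0,"az":0,"hand":0.3},{"tx":-0.8,"ty":-0.55,"tz":0,"ax":0,"ay":0,"az":0,"hand":0.3},{"tx":-1,"ty":-0.68,"tz":0,"ax":0,"ay":0,"az":0,"hand":0.3}]'
python3 -m jog '[{"tx":-0.2,"ty":-0.14,"tz":0,"ax":0,"ay":0,"az":0,"hand":0.3},{"tx":-0.4,"ty":-0.2,"tz":0,"ax":0,"ay":0,"az":0,"hand":0.3},{"tx":-0.6,"ty":-0.2,"tz":0,"ax":0,"ay":0,"az":0,"hand":0.3},{"tx":-0.6,"ty":-0.2,"tz":0,"ax":0,"ay":0,"az":0,"hand":0.3},{"tx":-0.6,"ty":-0.2,"tz":0,"ax":0,"ay":0,"az":0,"hand":0.3}]'
python3 - <<'E'
from bench import *
from h import *
s=snapshot("top"); crop(s,140,325,150,285,4,"pics/top12.png"); np.savez("top12.npz",**s)
b=snapshot("scene"); crop(b,190,350,190,365,3,"pics/scene12.png")
a=dict(np.load("top0.npz"))
W0=world(a);W=world(s)
np.set_printoptions(precision=1,suppress=True)
for n,(u,v) in dict(egg=(171,176),pot=(230,186),tin=(375,257)).items():
    print(n,np.nanmedian(W0[v-3:v+4,u-3:u+4].reshape(-1,3),0),np.nanmedian(W[v-3:v+4,u-3:u+4].reshape(-1,3),0), np.abs(a["pixels"][v-15:v+15,u-15:u+15].astype(int)-s["pixels"][v-15:v+15,u-15:u+15]).mean())
v,u=np.mgrid[:420,:560]; Z=cv2.medianBlur(np.nan_to_num(W[...,2]).astype(np.float32),3)
hsv=cv2.cvtColor(s["pixels"],cv2.COLOR_RGB2HSV)
D=(v>=232)&(v<286)&(u>=152)&(u<218)&(hsv[...,1]>130)&(hsv[...,2]>70)
p=W[D];print("washer n",D.sum(),np.nanmedian(p,0)); q=plane(s,np.c_[u[D],v[D]],9)[:,:2]; print(cv2.minAreaRect(q.astype(np.float32)))
zz=p[:,2]; print(np.nanpercentile(zz,[10,30,50,70,90,97]))
kt=(v>215)&(v<245)&(u>270)&(u<300)&(W[...,2]>80); print("knob top z",np.nanmedian(W[kt][:,2]))
print(sense()["tool_pos"],sense()["time"])
E
```

```text
time: 19.65
tool_pos: [391.7, -61.4, 366.8]
tcp_rot: [179.9, 0.0, 110.0]
ft_force: [1.4, -1.1, 0.4]
finger_gap: 25.6
time: 20.07
tool_pos: [395.2, -156.0, 366.3]
tcp_rot: [179.9, -0.0, 109.9]
ft_force: [0.6, -0.0, -0.1]
finger_gap: 25.6
egg [691.  364.8  38. ] [691.4 365.   38.1] 1.5144444444444445
pot [662.3 202.5  17.9] [662.5 202.3  18.6] 1.0951851851851853
tin [ 472.3 -190.9    7. ] [ 472.  -182.3   15.8] 30.575185185185184
washer n 295 [467.6 336.6   8.4]
((458.1624450683594, 328.1255798339844), (84.1430435180664, 51.39760971069336), 89.90869140625)
[ 3.5  6.3  8.4 10.2 13.3 26.6]
knob top z 101.06988649486807
[ 395.2 -154.5  366.1] 20.1667
```

View pics/top12.png

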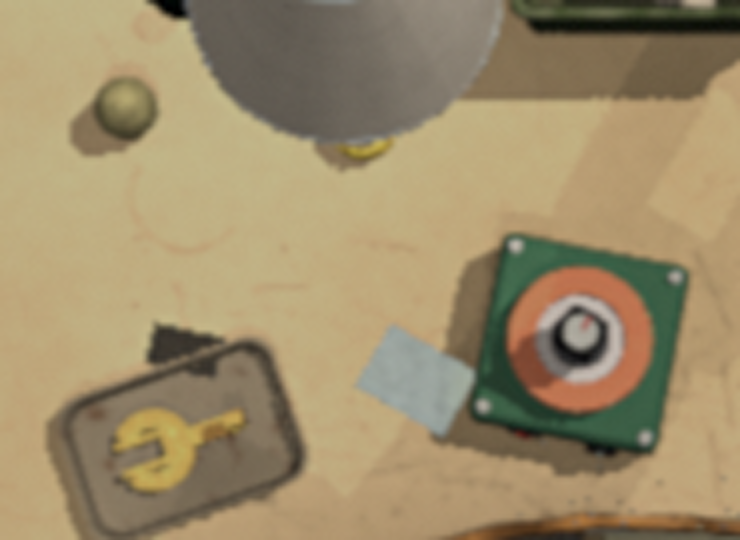

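View pics/scene12.png

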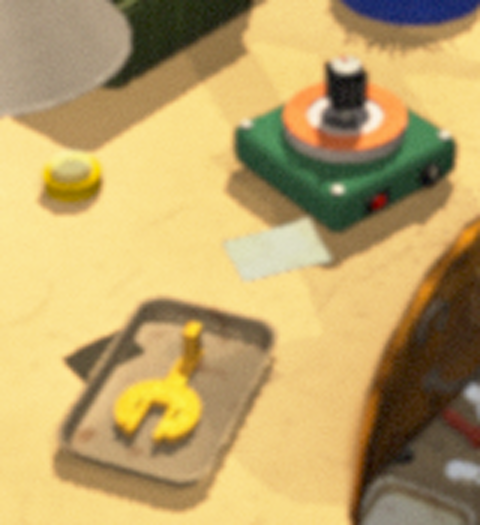

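Run:
```python
from bench import *
from h import *
a=dict(np.load("scene0.npz")); b=snapshot("scene")
im=np.hstack([s["pixels"][180:240,340:420,::-1] for s in (a,b)])
cv2.imwrite("pics/tin.png",cv2.resize(im,None,fx=5,fy=5))
```

```text
(no output)
```

View pics/tin.png

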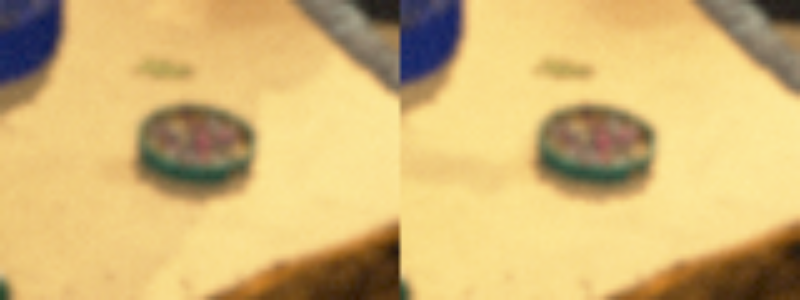

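The tin is in the same place in both views, (197,145) before and (597,145) after. The washer lies flat in the dish and the arm is clear, so I'm handing in.

```bash
python3 -c "
from bench import *
print(hand_in())"
```

```text
the job is handed in; nothing more can be done
None
```

The washer lies flat and lengthways in the steel dish, tab up, and the knob is still backed off. I handed the job in at about 20 s of the 72 s; no verdict came back.

- **Knob:** I turned it about 116° clockwise until the torque at rest climbed with angle, from 0.15 to 0.215 N m over the last degree. The highest reading was 0.28 N m, so it was about 0.2 N m above the turning torque and below the 0.24 N m limit. I then stopped and let go. In the last pictures its top stands about 6 mm higher than at the start.
- **Washer:** I lifted it about 4 mm and drew it out 58 mm by the tab with side forces under 1 N. I then set it down with about 4 N of contact before releasing it.
- **Last checks:** The washer's top reads about 8.4 mm above the bench, as expected for it lying flat on the floor of the dish. The egg, pot and tin are where they started, and the arm was clear of everything.

**Checks that disagreed:**
- **Torque readings:** These were noisy. Two higher readings before the stop came from sideways force on the knob, which I corrected by re-centring the grip.
- **Tin from above:** The top-view check of the tin differed (about 9 mm in y and in height), probably because the arm or its shadow was over it. The scene camera showed it had not moved.

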